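# Empty the forming die, wipe off the chips and put the scraper away

## Robot

A 6-joint arm with a two-finger parallel gripper is mounted at the origin on the work surface. World frame = base frame: x ahead of the robot, y to its left, z up, the work surface at z = 0. Lengths are in m, angles in rad, forces in N, time in s.
With the tool pointing down it reaches from about 0.35 to 0.975 m from the base axis. Payload 4.9 kg.
Tool frame: the origin (TCP) lies on the centre line of the jaws, within the pads' length; the fingertips stand 14 mm ahead of it and the grasp point (between the pads) lies 5 mm behind it (nose_length is the distance from the TCP to the fingertips, in m); y points along the fingers, x is the direction in which the jaws open and shut, and the axes are right-handed (so a half turn about y gives the same grasp; the last joint's range is limited). The gripper opens to 85 mm and grips with 20 to 120 N. Pads are 22 mm wide; open, the fingers measure 114 mm over their backs; the gripper's body (76 mm by 85 mm) begins 54 mm behind the grasp point. The pads swing forward as they close: fully open they stand 13 mm farther back than shut.
Start: joints at [1.143, 0.053, 1.613, -0, 1.476, -0.119], TCP at [0.19, 0.595, 0.245] pointing down, gripper open.
Joint ranges: [-3.01, 3.01], [-1.01, 2.22], [0.06, 2.58], [-1.02, 4.17], [0.09, 2.62], [-3.14, 3.14]. Speed limits (rad/s): [2.57, 2.57, 3.14, 3.14, 3.14, 3.14].

## Interface

Orientations are given as a rotation vector (axis times angle).
In Python, from station import get_obs, get_image, finish_job, nose_length gives the robot as it stands.
- The arm moves only by the tool send_rows, never from a script. Its argument "deltas" is a list of rows, each a list of 7 numbers: the gripper's target within -1 to 1 (fully open at 1, half-way at 0, shut at -1), then the shift along the tool's x, y, z in m, then the turn, a rotation vector about the tool's x, y, z in degrees. In form: [[hand, tx, ty, tz, wx, wy, wz], ...]. A call has exactly 10 rows; each row is the pose to reach, as a shift and turn from the pose commanded when the call began, along the tool's axes at that moment; what a row does not reach only later rows make up. A row lasts 1/8 s, in which the tool goes at most 62.5 mm and 10.7 degrees, less where a joint would pass 70% of its speed; a pose out of reach is approached as far as the arm can. A call with a gripper value outside its range is refused whole. The fingers move at their own pace and stop on an object; "newtons" is the grip in N (left out, the last holds). Time passes only in rows, so rows that repeat a pose let the fingers close, or fill a call up. It gives the time, the measured TCP pose, the force and the opening at its end, in the units of the state.
- get_obs(): the state, without advancing time (a new reading comes with each control period).
- get_image(name): name is "scene" or "top"; returns a dict with "frame" (480x640x3 uint8, red, green, blue), "mtx" (3x3 intrinsics, pixels), "rvec" (rotation vector, rad) and "tvec" (3), from world to camera coordinates, as OpenCV has them. Camera axes: x right, y down, z forward; pixel columns grow to the right and rows downward; lengths in m; the calibration is good to about 2 mm. A picture is of the moment at which its call begins. There is no depth.
- finish_job(): hands the job in, once; it reports no verdict.
The state is a dict: "t": time; "q": joint angles; "dq": joint speeds; "effort": joint torques, N m; "tool_pos": TCP position; "tool_rot": TCP orientation; "contact_force": force on the tool from outside, world axes, zero at the start; "wrist_torque": the same for the moment, N m; "opening": finger opening in m.
Only numpy, scipy, OpenCV 4.12 (cv2) and the standard library are available. Lean on these libraries where they do the work, as an engineer would, in place of code of your own. Each camera call takes 0.05 s, during which the arm holds its last target.

## Task

Lift the brackets out of the open die and stand each one upright in its own storage bin (the bin cut to its length, longest bracket in longest bin). Then take the scraper block and wipe all the loose chips off the die's apron into the catch tray beside it, keeping the fingers off the sharp chips, and finally return the scraper to its holder, standing flat on its underside. Leave the other things on the bench alone.

Things in the scene. Friction and masses are not known exactly. Their poses are not given: they have to be found in the camera images.
- die: Open forming die, fixed block 220 mm long in y; origin on the table, z up, x away from the robot (within 0.15 rad of world x). Top 50 mm above the table. Its near part is the apron, its far part (x 4 to 124 mm) the cavity block: three cavities 12 mm deep at x = 64 mm and y = -68, -16, 36 and 88 mm (for the brackets 88, 72, 56, 40 mm long), each 4 mm longer and wider than its bracket.
- apron (a point): Centre of the die's flat apron, where the chips lie, on its surface (50 mm above the table), at die x = -68, y = 10 mm; axes as the die's. It reaches 64 mm either way in x, to two fences along y (8 mm thick, 12 mm higher than the apron), and 110 mm either way in y; both y ends are open. The catch tray adjoins its -y end.
- tray (a point): Centre of the aluminium catch tray's inner floor, 4 mm above the table, axes as the die's; inside 138 mm (x) by 95 mm (y). Its +y side is the apron's end face (apron edge at y = +47.5 mm). Its two side walls rise to 55 mm and its far (-y) wall to 42 mm above the table, so the far wall is lower than the apron.
- bracket_88: Bracket 88 mm long: cast aluminium T section, length along its x, standing on a flange 42 mm wide (y) and 10 mm thick, with an upright web 10 mm thick (y) along the middle, 46 mm high in all. Origin at the centre of the underside, z up. Starts in its cavity of the die with the web along the die's x. Three or all four of the brackets are there.
- bracket_72: Bracket 72 mm long: cast aluminium T section, length along its x, standing on a flange 42 mm wide (y) and 10 mm thick, with an upright web 10 mm thick (y) along the middle, 46 mm high in all. Origin at the centre of the underside, z up. Starts in its cavity of the die with the web along the die's x. Three or all four of the brackets are there.
- bracket_56: Bracket 56 mm long: cast aluminium T section, length along its x, standing on a flange 42 mm wide (y) and 10 mm thick, with an upright web 10 mm thick (y) along the middle, 46 mm high in all. Origin at the centre of the underside, z up. Starts in its cavity of the die with the web along the die's x. Three or all four of the brackets are there.
- bracket_40: Bracket 40 mm long: cast aluminium T section, length along its x, standing on a flange 42 mm wide (y) and 10 mm thick, with an upright web 10 mm thick (y) along the middle, 46 mm high in all. Origin at the centre of the underside, z up. Starts in its cavity of the die with the web along the die's x. Three or all four of the brackets are there.
- bin_88_in (a point): Storage bin of the 88 mm bracket: fixed shallow black open bin 128 (x) by 80 mm (y) outside, inside 118 by 70 mm, walls 22 mm high; a white card with 1 black dot lies on its floor. The bins differ only in length and change places from start to start. Point: centre of its inner floor, 5 mm above the table; axes as the bin's, z up.
- bin_72_in (a point): Storage bin of the 72 mm bracket: fixed shallow black open bin 112 (x) by 80 mm (y) outside, inside 102 by 70 mm, walls 22 mm high; a white card with 2 black dots lies on its floor. The bins differ only in length and change places from start to start. Point: centre of its inner floor, 5 mm above the table; axes as the bin's, z up.
- bin_56_in (a point): Storage bin of the 56 mm bracket: fixed shallow black open bin 96 (x) by 80 mm (y) outside, inside 86 by 70 mm, walls 22 mm high; a white card with 3 black dots lies on its floor. The bins differ only in length and change places from start to start. Point: centre of its inner floor, 5 mm above the table; axes as the bin's, z up.
- bin_40_in (a point): Storage bin of the 40 mm bracket: fixed shallow black open bin 80 (x) by 80 mm (y) outside, inside 70 by 70 mm, walls 22 mm high; a white card with 4 black dots lies on its floor. The bins differ only in length and change places from start to start. Point: centre of its inner floor, 5 mm above the table; axes as the bin's, z up.
- scraper: Scraper block, 250 g: a brown block 85 mm (its x) by 30 mm (y) by 22 mm high with a steel edge round its flat underside, and on top a black handle 60 mm (x) by 18 mm (y) that rises to 62 mm. Origin at the centre of the underside, z up. It starts standing on the table; grip the handle across its 18 mm.
- holder_in (a point): Scraper holder: fixed shallow plywood tray 113 (x) by 58 mm (y) outside, inside 103 by 48 mm, walls 16 mm high, a small picture card of the scraper at its -x end. Point: centre of its inner floor, 5 mm above the table; axes as the holder's, z up.
- chip0: Loose steel chip, disc 22 mm across, 9 mm thick, lying on the apron; origin at the centre of its underside as it starts. Three to five of the five chips are there.
- chip1: Loose steel chip, bar 26 x 14 x 8 mm, lying on the apron; origin at the centre of its underside as it starts. Three to five of the five chips are there.
- chip2: Loose steel chip, small L-shaped piece about 24 x 22 x 9 mm, lying on the apron; origin at the centre of its underside as it starts. Three to five of the five chips are there.
- chip3: Loose steel chip, disc 20 mm across, 10 mm thick, lying on the apron; origin at the centre of its underside as it starts. Three to five of the five chips are there.
- chip4: Loose steel chip, piece 20 x 17 x 9 mm, lying on the apron; origin at the centre of its underside as it starts. Three to five of the five chips are there.
- tape: Yellow tape ring 90 mm across, 22 mm high, loose, not part of the job: leave it alone.
- can: Steel can 52 mm across, 75 mm high, loose, not part of the job: leave it alone.
- pot: Small jar 44 mm across, 50 mm high, loose, not part of the job: leave it alone.
There are look-alikes about, which are no part of the job. What is shaped like the bracket_72 but blue is not meant. What is shaped like the bracket_40 but brown is not meant.

How it is judged:
On the way, in this order (a step that is already met when the one before it is completed fails the run):
1. every bracket stands in its own bin (x of bracket_88 in the frame of bin_88_in between -0.022 and 0.022 m and y of bracket_88 in the frame of bin_88_in between -0.022 and 0.022 m and z of bracket_88 in the frame of bin_88_in below 0.008 m and angle between each of bracket_88, bracket_72, bracket_56, bracket_40's own z axis and vertical below 0.15 rad and x of bracket_72 in the frame of bin_72_in between -0.022 and 0.022 m and y of bracket_72 in the frame of bin_72_in between -0.022 and 0.022 m and z of bracket_72 in the frame of bin_72_in below 0.008 m and x of bracket_56 in the frame of bin_56_in between -0.022 and 0.022 m and y of bracket_56 in the frame of bin_56_in between -0.022 and 0.022 m and z of bracket_56 in the frame of bin_56_in below 0.008 m and x of bracket_40 in the frame of bin_40_in between -0.022 and 0.022 m and y of bracket_40 in the frame of bin_40_in between -0.022 and 0.022 m and z of bracket_40 in the frame of bin_40_in below 0.008 m), for 0.2 s.
2. all the chips are in the catch tray (x of chip0 in the frame of tray between -0.07 and 0.07 m and y of chip0 in the frame of tray between -0.05 and 0.05 m and z of each of chip0, chip1, chip2, chip3, chip4 in the frame of tray below 0.036 m and x of chip1 in the frame of tray between -0.07 and 0.07 m and y of chip1 in the frame of tray between -0.05 and 0.05 m and x of chip2 in the frame of tray between -0.07 and 0.07 m and y of chip2 in the frame of tray between -0.05 and 0.05 m and x of chip3 in the frame of tray between -0.07 and 0.07 m and y of chip3 in the frame of tray between -0.05 and 0.05 m and x of chip4 in the frame of tray between -0.07 and 0.07 m and y of chip4 in the frame of tray between -0.05 and 0.05 m), for 0.2 s.
3. the scraper is back in its holder (x of scraper in the frame of holder_in between -0.012 and 0.012 m and y of scraper in the frame of holder_in between -0.016 and 0.016 m and z of scraper in the frame of holder_in below 0.006 m and angle between scraper's own z axis and vertical below 0.15 rad), for 0.2 s.
At the end, for the whole second after the job is handed in: Every bracket stands upright (within 0.15 rad) on the floor of its own bin, every chip lies inside the catch tray, the scraper stands flat (within 0.15 rad) inside its holder, and all are at rest (all of step 1 and all of step 2 and all of step 3 and linear speed of each of scraper, bracket_88, bracket_72, bracket_56, bracket_40, chip0, chip1, chip2, chip3, chip4 below 0.03 m/s); the robot touches nothing.
It fails at once if the fingers touch a chip (contact force between the fingers and chip0 above 1 N or contact force between the fingers and chip1 above 1 N or contact force between the fingers and chip2 above 1 N or contact force between the fingers and chip3 above 1 N or contact force between the fingers and chip4 above 1 N).
It fails at once if a bystander is moved more than 30 mm (distance of any of tape, can, pot from where it was at the start of the episode above 0.03 m).
Of bracket_88, bracket_72, bracket_56, bracket_40 only 3 to 4 are there at a start; the rules pass over those that are not, and their reading is None.
Of chip0, chip1, chip2, chip3, chip4 only 3 to 5 are there at a start; the rules pass over those that are not, and their reading is None.
At some moment in a run one of scraper, bracket_88, bracket_72 may be knocked a few centimetres aside while the robot is not near it.
It also fails if it takes over 200 s, if anything falls off the work surface, if the arm or the gripper's body presses on something with over 40 N, if the wrist force passes 120 N, or if a joint passes its speed limit or range.

## Working session

There is one attempt and no reset: what is moved stays moved. The work goes in short steps, Python scripts to look and compute and a tool call to move; the robot and the scene stay as the last step left them, time stands still between calls to the robot, and variables do not carry over. Pictures are saved under pics/ and viewed, and the job is handed in when it is done.

Besides the shell and the picture viewer there is one more tool, called by a JSON object that holds its "name" and its "arguments", one argument or row to a line. send_rows: Moves the arm, as the interface text tells. Its arguments: {"type":"object","properties":{"deltas":{"type":"array"},"newtons":{"type":"number"}},"required":["deltas"]}

```bash
mkdir -p pics; ls
python3 - <<'E'
from station import *
import cv2
print(get_obs(), nose_length)
for n in("scene","top"):
    d=get_image(n); cv2.imwrite(f"pics/{n}0.png",d["frame"][:,:,::-1]); print(d["mtx"],d["rvec"],d["tvec"])
E
```

```text
pics
{'t': 0.0, 'q': array([ 1.14302813e+00,  5.33511420e-02,  1.61432159e+00,  1.82305448e-06,
        1.47598656e+00, -1.18988012e-01]), 'dq': array([ 0.00228598,  0.00165447,  0.00045479, -0.0011009 ,  0.00036828,
        0.00055498]), 'effort': array([-1.24998160e-04, -3.93719566e+01, -3.70157647e+01,  2.90909611e-05,
        7.52463442e-03, -2.37542645e-05]), 'tool_pos': array([0.18967579, 0.59489116, 0.24405005]), 'tool_rot': array([-1.34063667, -0.97744089,  0.98043182]), 'contact_force': array([0.5285784 , 0.47709537, 0.08729278]), 'wrist_torque': array([-0.02538033, -0.04759415, -0.06130339]), 'opening': 0.08545056764700026} 0.014
[[461.43757034   0.         314.42436507]
 [  0.         461.43757034 238.68989321]
 [  0.           0.           1.        ]] [ 0.85475658  2.53194939 -1.13144879] [ 0.46499385 -0.1636961   1.38092921]
[[461.35179459   0.         322.11063231]
 [  0.         461.35179459 238.83592977]
 [  0.           0.           1.        ]] [ 2.19921102 -2.14228357  0.11920912] [-0.02780043  0.56890024  1.14087766]
```

View pics/scene0.png

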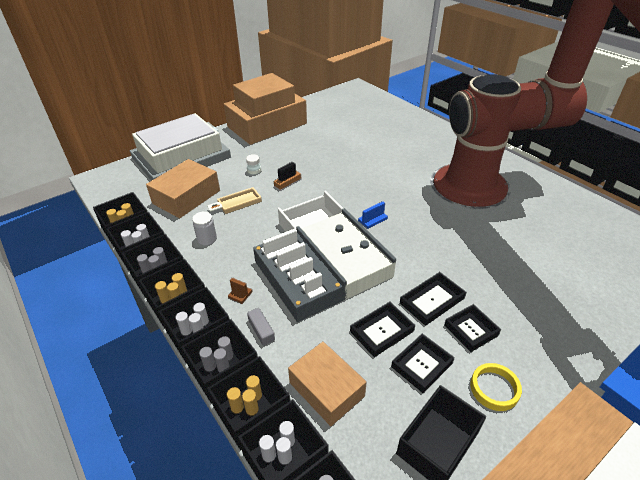

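View pics/top0.png

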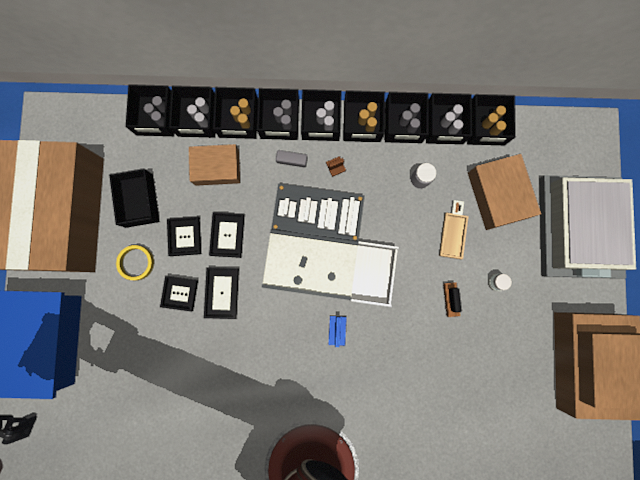

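```bash
cat > h.py <<'E'
import numpy as np,cv2
from station import *
from scipy.spatial.transform import Rotation as R
def cam(n):
    d=get_image(n); M=R.from_rotvec(np.ravel(d["rvec"])).as_matrix(); return d["frame"],d["mtx"],M,np.ravel(d["tvec"])
def cast(c,uv,z):
    _,K,M,t=c; uv=np.atleast_2d(uv).astype(float)
    o=-M.T@t; d=(np.c_[uv,np.ones(len(uv))]@np.linalg.inv(K).T)@M
    return o+d*((z-o[2])/d[:,2:3])
def proj(c,p):
    _,K,M,t=c; q=(np.atleast_2d(p)@M.T+t)@K.T; return q[:,:2]/q[:,2:]
def crop(c,x0,y0,x1,y1,k,name):
    im=cv2.resize(c[0][y0:y1,x0:x1,::-1],None,fx=k,fy=k,interpolation=cv2.INTER_CUBIC); cv2.imwrite("pics/"+name,im)
E
python3 - <<'E'
from h import *
c=cam("top"); print("campos",-c[2].T@c[3])
crop(c,255,170,415,320,5,"die0.png"); crop(c,140,200,260,325,4,"bins0.png"); crop(c,410,185,520,325,4,"scr0.png")
o=get_obs(); print(R.from_rotvec(o["tool_rot"]).as_matrix().round(3))
s=cam("scene"); print("campos",-s[2].T@s[3]); crop(s,240,180,500,390,3,"s_die0.png")
E
```

```text
campos [ 0.44813702 -0.00747934  1.19379205]
[[ 0.304 -0.001 -0.953]
 [ 0.953 -0.001  0.304]
 [-0.002 -1.     0.   ]]
campos [1.03853184 0.63760001 0.81541341]
```

View pics/die0.png

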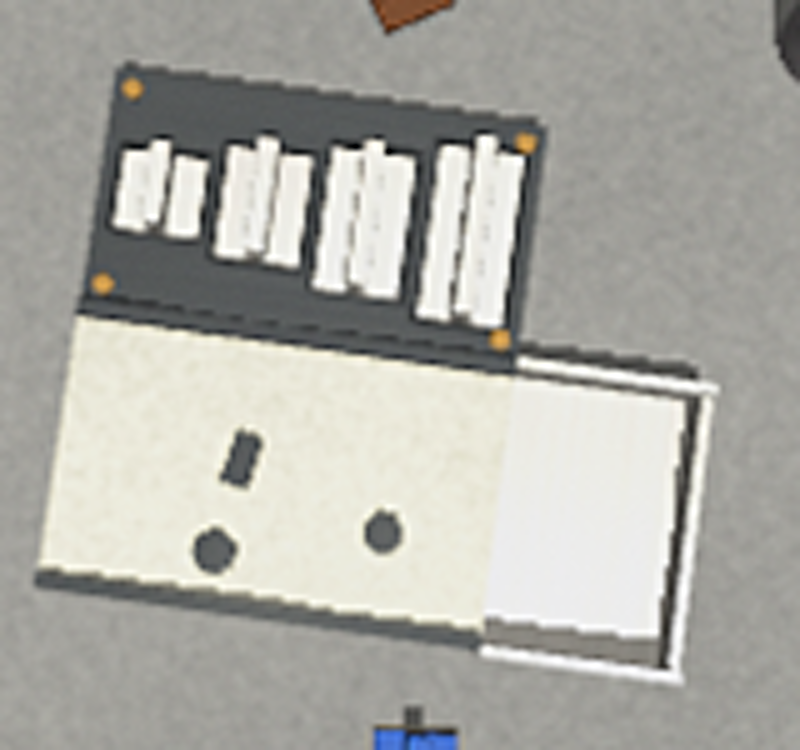

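View pics/bins0.png

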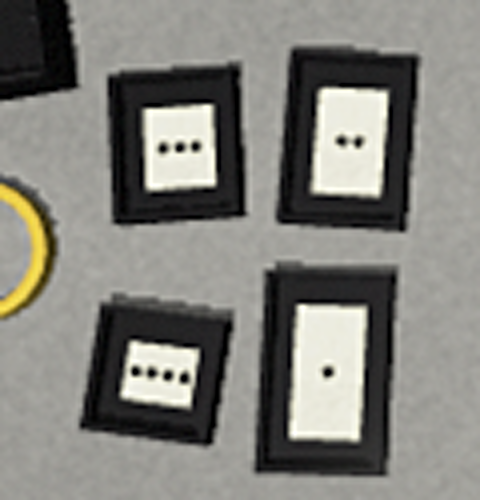

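View pics/scr0.png

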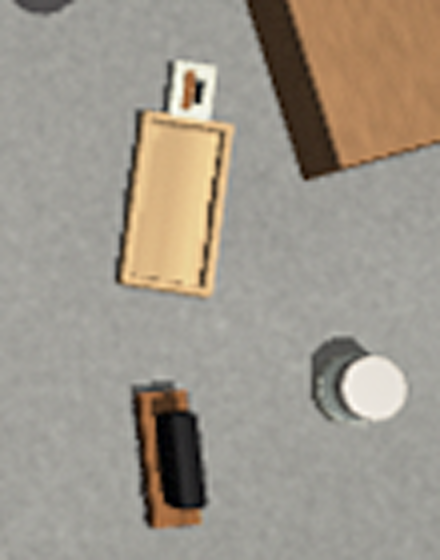

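View pics/s_die0.png

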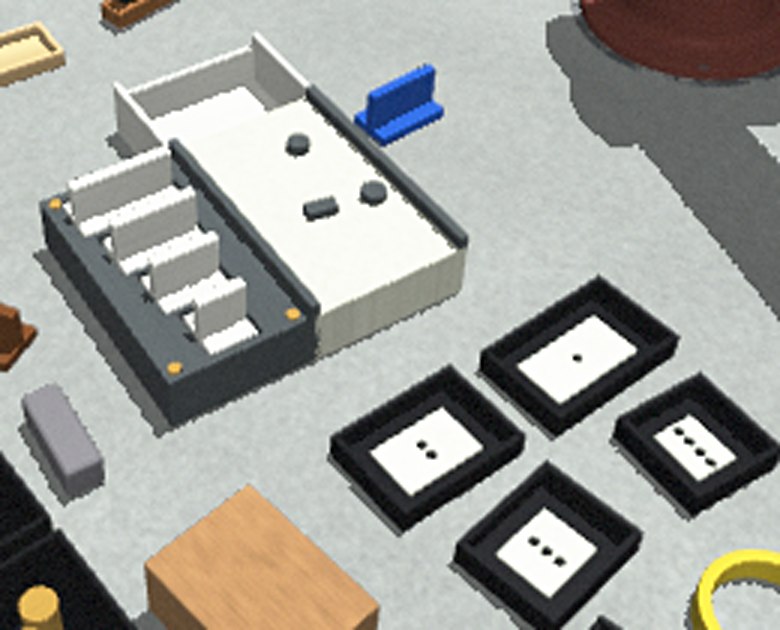

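Run:
```python
from h import *
c=cam("top"); f=c[0].astype(int)
# die
px=np.array([(125,68),(543,122),(40,570),(485,626),(78,316),(516,376)])/5.+[255,170]-0.4
w=cast(c,px,.05)[:,:2]
m=np.array([(124,120),(124,-100),(-132,120),(-132,-100),(-4,120),(-4,-100)])/1000.
a=(m-m.mean(0));b=w-w.mean(0)
th=np.arctan2((a[:,0]*b[:,1]-a[:,1]*b[:,0]).sum(),(a*b).sum())
Rm=np.array([[np.cos(th),-np.sin(th)],[np.sin(th),np.cos(th)]])
t=w.mean(0)-Rm@m.mean(0)
print("die",t,np.degrees(th)); print("res mm",((m@Rm.T+t-w)*1000).round(1).tolist())
np.savez("die.npz",t=t,th=th)
D=lambda x,y:(Rm@np.array([x,y])/1000+t).round(4)
for n,y in((88,-68),(72,-16),(56,36),(40,88)): print(n,D(64,y))
print("apron",D(-68,10),"tray",D(-68,-147.5))
# bins' cards
g=f.min(2)
mask=((g>170)).astype(np.uint8)
mask=cv2.morphologyEx(mask,cv2.MORPH_CLOSE,np.ones((3,3)))
for n,(x0,y0,x1,y1) in dict(b88=(205,265,240,320),b72=(210,211,246,258),b56=(166,215,202,257),b40=(160,274,198,312)).items():
    mm=np.zeros_like(mask);mm[y0:y1,x0:x1]=mask[y0:y1,x0:x1]
    cn=max(cv2.findContours(mm,0,2)[0],key=cv2.contourArea)
    p=cast(c,cn[:,0],.005)[:,:2].astype(np.float32); r=cv2.minAreaRect(p); print(n,r)
# chips
mk=((f.max(2)<110)).astype(np.uint8)
for cn in cv2.findContours(mk[250:297,285:345].copy(),0,2)[0]:
    q=cn[:,0]+[285,250]
    if cv2.contourArea(cn)<8: continue
    p=cast(c,q,.058)[:,:2]; ctr=(p.max(0)+p.min(0))/2; d=Rm.T@(ctr-t)*1000; print("chip",q.mean(0),ctr.round(3),"die mm",d.round(0))
```

```text
die [ 0.57057483 -0.00340865] -6.201177817354518
res mm [[1.3, 4.4], [-0.6, -2.9], [-0.2, -0.9], [-2.2, 0.4], [0.6, -0.7], [1.1, -0.4]]
88 [ 0.6269 -0.0779]
72 [ 0.6325 -0.0262]
56 [0.6381 0.0255]
40 [0.6437 0.0772]
apron [0.5041 0.0139] tray [ 0.487  -0.1427]
b88 ((0.42726826667785645, 0.23999935388565063), (0.04320383071899414, 0.08336979150772095), 89.9989242553711)
b72 ((0.5758129954338074, 0.233037531375885), (0.0433090515434742, 0.06725047528743744), 88.22142028808594)
b56 ((0.5692664980888367, 0.3429194688796997), (0.05120665952563286, 0.04337640851736069), 5.990449905395508)
b40 ((0.42344754934310913, 0.34744298458099365), (0.04370648041367531, 0.03495066240429878), 83.6533432006836)
chip [310.76923077 291.82051282] [0.436 0.003] die mm [-134.   -9.]
chip [297.35714286 279.78571429] [0.465 0.045] die mm [-111.   37.]
chip [331.33333333 275.77777778] [ 0.475 -0.037] die mm [-91. -44.]
chip [302.58823529 261.82352941] [0.509 0.034] die mm [-65.  31.]
```

Run:
```python
from h import *
d=np.load("die.npz");t,th=d["t"],float(d["th"])
Rm=np.array([[np.cos(th),-np.sin(th)],[np.sin(th),np.cos(th)]])
for n,box,k in(("top",(265,175,375,245),7),("scene",(240,215,370,330),6)):
    c=cam(n);x0,y0,x1,y1=box
    im=cv2.resize(c[0][y0:y1,x0:x1,::-1],None,fx=k,fy=k)
    for L,y in((88,-68),(72,-16),(56,36),(40,88)):
        m=np.array([(64-L/2,y-5),(64+L/2,y-5),(64+L/2,y+5),(64-L/2,y+5)])/1000
        w=np.c_[m@Rm.T+t,np.full(4,.084)]
        u=((proj(c,w)-[x0,y0]+.5)*k).astype(int); cv2.polylines(im,[u],1,(0,0,255),1)
        m=np.array([(64-L/2,y-21),(64+L/2,y-21),(64+L/2,y+21),(64-L/2,y+21)])/1000
        w=np.c_[m@Rm.T+t,np.full(4,.048)]
        u=((proj(c,w)-[x0,y0]+.5)*k).astype(int); cv2.polylines(im,[u],1,(0,160,0),1)
    cv2.imwrite(f"pics/chk_{n}.png",im)
```

```text
(no output)
```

View pics/chk_top.png

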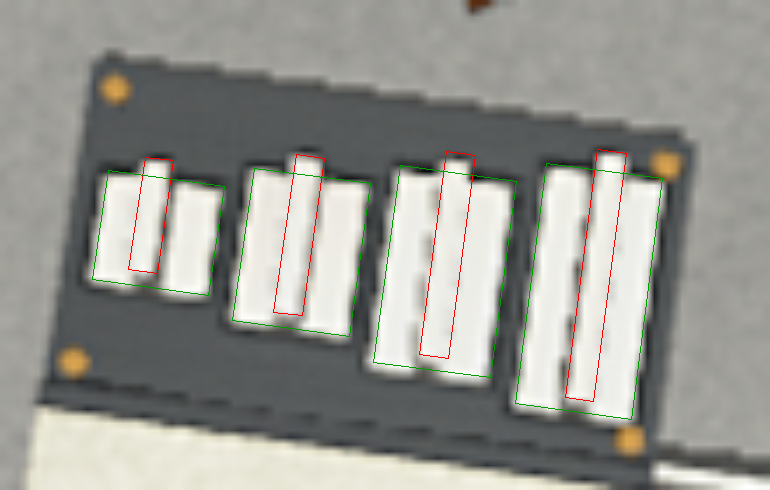

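View pics/chk_scene.png

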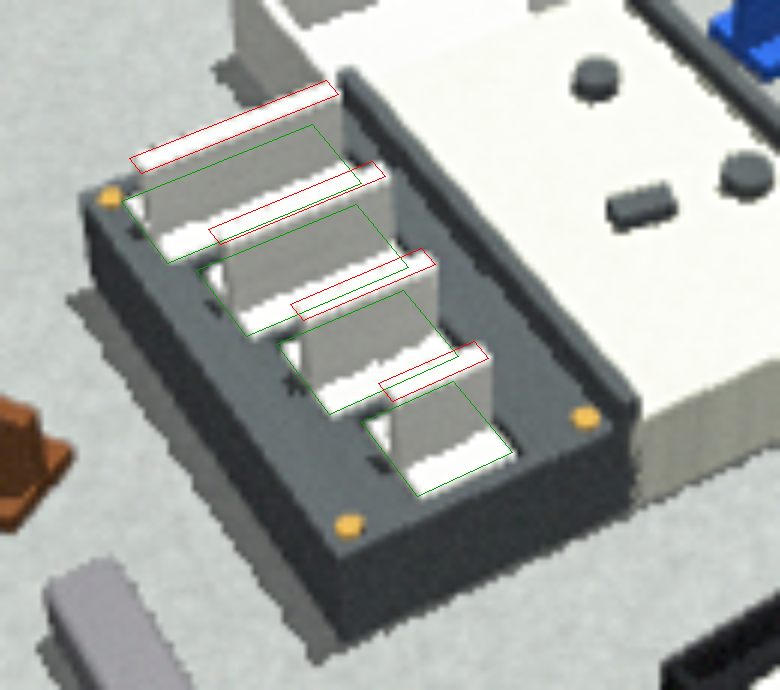

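```bash
cat > go.py <<'E'
import sys
from h import *
# usage: go.py x y z phi_deg [x y z phi ...]
o=get_obs(); P=o["tool_pos"]; M=R.from_rotvec(o["tool_rot"]).as_matrix()
print("t",round(o["t"],2),"pos",P.round(4),"phi",np.degrees(np.arctan2(M[1,0],M[0,0])).round(2),"tilt",(M.T@[0,0,-1]).round(4),"F",o["contact_force"].round(1),"open",round(o["opening"],4))
a=list(map(float,sys.argv[1:]))
for i in range(0,len(a),4):
    x,y,z,f=a[i:i+4]; f=np.radians(f)
    T=np.array([[np.cos(f),0,-np.sin(f)],[np.sin(f),0,np.cos(f)],[0,-1,0]])
    print("->",(M.T@(np.array([x,y,z])-P)).round(4),"rv",np.degrees(R.from_matrix(M.T@T).as_rotvec()).round(2))
E
python3 go.py .627 -.078 .18 83.5
```

```text
t 0.35 pos [0.1899 0.5953 0.245 ] phi 72.31 tilt [ 5.e-04  1.e+00 -1.e-04] F [-0.5 -0.8 -0.9] open 0.0856
-> [-0.5086  0.0652 -0.6211] rv [-1.000e-02 -1.119e+01 -3.000e-02]
```

{"name": "send_rows", "arguments": {
  "deltas": [
    [-0.3,-0.03,0,-0.036,0,-1,0],
    [-0.3,-0.06,0.006,-0.072,0,-2,0],
    [-0.3,-0.1,0.012,-0.12,0,-3,0],
    [-0.3,-0.14,0.02,-0.168,0,-4,0],
    [-0.3,-0.18,0.026,-0.216,0,-5,0],
    [-0.3,-0.22,0.032,-0.264,0,-6,0],
    [-0.3,-0.26,0.04,-0.312,0,-7,0],
    [-0.3,-0.3,0.046,-0.36,0,-8,0],
    [-0.3,-0.34,0.052,-0.408,0,-9,0],
    [-0.3,-0.38,0.06,-0.456,0,-10,0]
  ],
  "newtons": 40
}}

```text
t: 1.6
tool_pos: [0.5084, 0.0953, 0.186]
tool_rot: [-1.27, -1.111, 1.109]
contact_force: [0.7, 0.4, 0.2]
opening: 0.03
```

```bash
python3 go.py .627 -.078 .15 83.5 .627 -.078 .072 83.5
```

```text
t 1.6 pos [0.5084 0.0953 0.186 ] phi 82.32 tilt [-5.0e-04  1.0e+00  1.5e-03] F [0.7 0.4 0.2] open 0.03
-> [-0.1559  0.0362 -0.1406] rv [ 0.08 -1.18  0.03]
-> [-0.1559  0.1142 -0.1405] rv [ 0.08 -1.18  0.03]
```

{"name": "send_rows", "arguments": {
  "deltas": [
    [-0.3,-0.04,0.01,-0.036,0,-1,0],
    [-0.3,-0.08,0.02,-0.072,0,-1,0],
    [-0.3,-0.12,0.03,-0.108,0,-1,0],
    [-0.3,-0.148,0.036,-0.135,0,-1,0],
    [-0.3,-0.156,0.036,-0.1405,0,-1,0],
    [-0.3,-0.156,0.046,-0.1405,0,-1,0],
    [-0.3,-0.156,0.056,-0.1405,0,-1,0],
    [-0.3,-0.156,0.066,-0.1405,0,-1,0],
    [-0.3,-0.156,0.066,-0.1405,0,-1,0],
    [-0.3,-0.156,0.066,-0.1405,0,-1,0]
  ]
}}

```text
t: 2.85
tool_pos: [0.6257, -0.0759, 0.1198]
tool_rot: [-1.262, -1.123, 1.123]
contact_force: [0.7, -0.1, -0.2]
opening: 0.0302
```

```bash
python3 go.py .627 -.078 .072 83.5
python3 - <<'E'
from h import *
c=cam("top"); crop(c,265,150,425,270,5,"g88t.png")
c=cam("scene"); crop(c,230,150,370,270,5,"g88s.png")
E
```

```text
t 2.85 pos [ 0.6257 -0.0759  0.1198] phi 83.34 tilt [0.e+00 1.e+00 2.e-04] F [ 0.7 -0.1 -0.2] open 0.0302
-> [-0.0019  0.0478 -0.0015] rv [ 0.01 -0.16 -0.  ]
```

View pics/g88t.png

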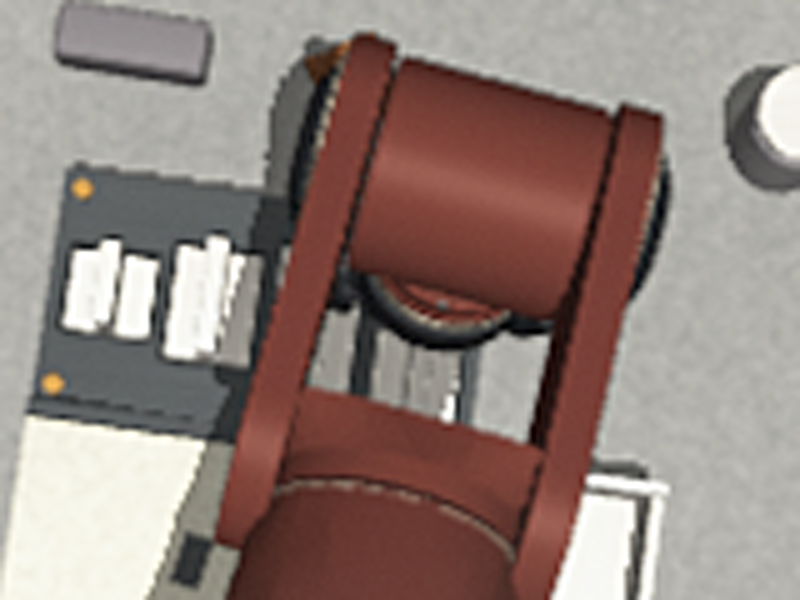

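View pics/g88s.png

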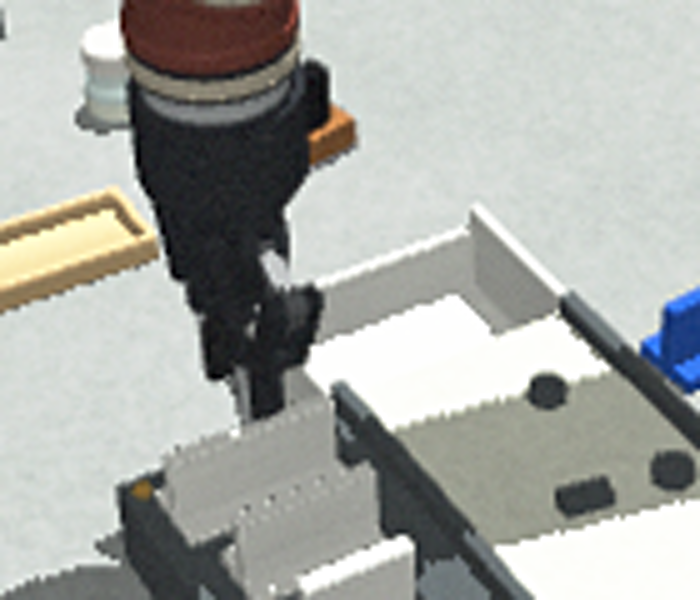

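{"name": "send_rows", "arguments": {
  "deltas": [
    [-0.3,-0.001,0.012,-0.001,0,0,0],
    [-0.3,-0.001,0.024,-0.001,0,0,0],
    [-0.3,-0.001,0.036,-0.001,0,0,0],
    [-0.3,-0.001,0.044,-0.001,0,0,0],
    [-0.3,-0.001,0.047,-0.001,0,0,0],
    [-0.3,-0.001,0.047,-0.001,0,0,0],
    [-1,-0.001,0.047,-0.001,0,0,0],
    [-1,-0.001,0.047,-0.001,0,0,0],
    [-1,-0.001,0.047,-0.001,0,0,0],
    [-1,-0.001,0.047,-0.001,0,0,0]
  ],
  "newtons": 60
}}

```text
t: 4.2
tool_pos: [0.6272, -0.0774, 0.0734]
tool_rot: [-1.263, -1.124, 1.122]
contact_force: [0.5, 1.0, 3.1]
opening: 0.0089
```

```bash
python3 go.py .627 -.078 .19 83.5 .427 .240 .19 90 .427 .240 .040 90
```

```text
t 4.2 pos [ 0.6272 -0.0774  0.0734] phi 83.31 tilt [1.0e-04 1.0e+00 1.3e-03] F [0.5 1.  3.1] open 0.0089
-> [-6.000e-04 -1.166e-01 -1.000e-04] rv [ 0.07 -0.19 -0.  ]
-> [ 0.2919 -0.1169  0.2356] rv [ 0.07 -6.69 -0.01]
-> [0.2919 0.0331 0.2358] rv [ 0.07 -6.69 -0.01]
```

{"name": "send_rows", "arguments": {
  "deltas": [
    [-1,0,-0.02,0,0,0,0],
    [-1,0,-0.06,0,0,0,0],
    [-1,0,-0.1,0,0,0,0],
    [-1,0.03,-0.117,0.024,0,-1,0],
    [-1,0.07,-0.117,0.056,0,-2,0],
    [-1,0.11,-0.117,0.088,0,-3,0],
    [-1,0.155,-0.117,0.124,0,-4,0],
    [-1,0.2,-0.117,0.16,0,-5,0],
    [-1,0.245,-0.117,0.197,0,-6,0],
    [-1,0.285,-0.117,0.23,0,-6.7,0]
  ]
}}

```text
t: 5.45
tool_pos: [0.4298, 0.2338, 0.1904]
tool_rot: [-1.209, -1.21, 1.209]
contact_force: [0.3, 0.5, -2.3]
opening: 0.0087
```

```bash
python3 go.py .427 .240 .041 90
python3 - <<'E'
from h import *
c=cam("scene"); crop(c,300,150,520,390,3,"c88s.png")
E
```

```text
t 5.45 pos [0.4298 0.2338 0.1904] phi 90.04 tilt [-2.e-04  1.e+00  4.e-04] F [ 0.3  0.5 -2.3] open 0.0087
-> [0.0061 0.1494 0.0029] rv [0.02 0.04 0.01]
```

View pics/c88s.png

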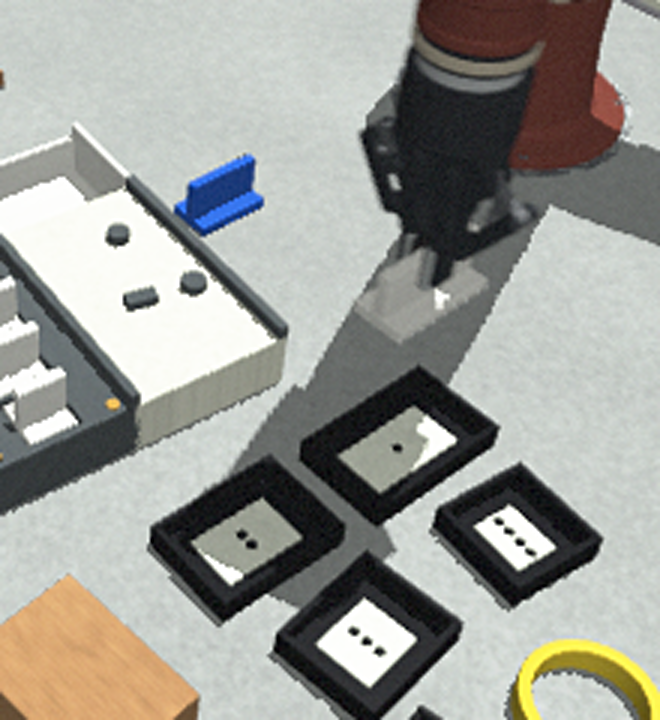

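{"name": "send_rows", "arguments": {
  "deltas": [
    [-1,0.004,0.03,0.002,0,0,0],
    [-1,0.006,0.07,0.003,0,0,0],
    [-1,0.006,0.11,0.003,0,0,0],
    [-1,0.006,0.135,0.003,0,0,0],
    [-1,0.006,0.143,0.003,0,0,0],
    [-1,0.006,0.1485,0.003,0,0,0],
    [-1,0.006,0.1485,0.003,0,0,0],
    [-0.4,0.006,0.1485,0.003,0,0,0],
    [-0.4,0.006,0.1485,0.003,0,0,0],
    [-0.4,0.006,0.14,0.003,0,0,0]
  ]
}}

```text
t: 6.75
tool_pos: [0.4282, 0.2385, 0.0499]
tool_rot: [-1.209, -1.209, 1.21]
contact_force: [-0.1, -0.5, -0.1]
opening: 0.0258
```

```bash
python3 go.py .427 .24 .14 90 .6325 -.0262 .15 83.3
```

```text
t 6.75 pos [0.4282 0.2385 0.0499] phi 90.01 tilt [ 2.e-04  1.e+00 -6.e-04] F [-0.1 -0.5 -0.1] open 0.0258
-> [ 0.0015 -0.0901  0.0012] rv [-0.04  0.01 -0.01]
-> [-0.2647 -0.1002 -0.2042] rv [-0.03  6.71 -0.01]
```

{"name": "send_rows", "arguments": {
  "deltas": [
    [-0.3,0,-0.04,0,0,0,0],
    [-0.3,0,-0.09,0,0,0,0],
    [-0.3,-0.03,-0.1,-0.023,0,1,0],
    [-0.3,-0.07,-0.1,-0.054,0,2,0],
    [-0.3,-0.11,-0.1,-0.085,0,3,0],
    [-0.3,-0.15,-0.1,-0.116,0,4,0],
    [-0.3,-0.19,-0.1,-0.147,0,5,0],
    [-0.3,-0.23,-0.1,-0.178,0,6,0],
    [-0.3,-0.263,-0.1,-0.203,0,6.7,0],
    [-0.3,-0.2645,-0.1,-0.204,0,6.7,0]
  ]
}}

```text
t: 8.0
tool_pos: [0.6339, -0.0283, 0.1506]
tool_rot: [-1.265, -1.121, 1.12]
contact_force: [-0.9, 0.8, 1.1]
opening: 0.0301
```

```bash
python3 go.py .6325 -.0262 .072 83.3
python3 - <<'E'
from h import *
c=cam("scene"); crop(c,230,170,490,350,3,"g72s.png")
c=cam("top"); crop(c,160,150,420,345,3,"g72t.png")
E
```

```text
t 8.0 pos [ 0.6339 -0.0283  0.1506] phi 83.13 tilt [3.0e-04 1.0e+00 1.4e-03] F [-0.9  0.8  1.1] open 0.0301
-> [0.0019 0.0786 0.0017] rv [ 0.08 -0.17 -0.02]
```

View pics/g72s.png

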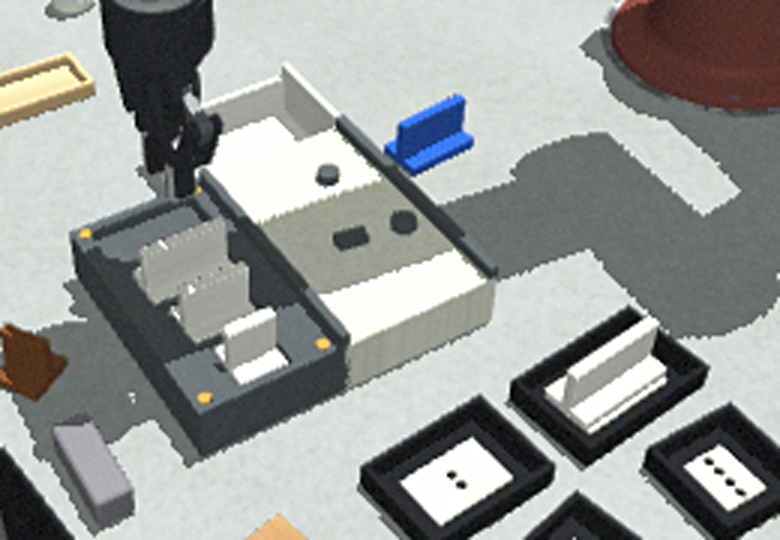

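View pics/g72t.png

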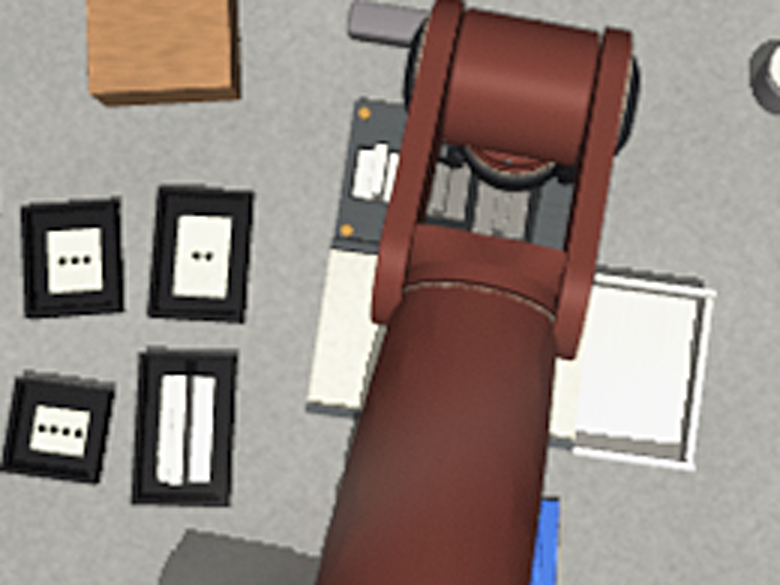

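{"name": "send_rows", "arguments": {
  "deltas": [
    [-0.3,0.001,0.02,0.001,0,0,0],
    [-0.3,0.001,0.045,0.001,0,0,0],
    [-0.3,0.001,0.065,0.001,0,0,0],
    [-0.3,0.001,0.074,0.001,0,0,0],
    [-0.3,0.001,0.078,0.001,0,0,0],
    [-0.3,0.001,0.078,0.001,0,0,0],
    [-1,0.001,0.078,0.001,0,0,0],
    [-1,0.001,0.078,0.001,0,0,0],
    [-1,0.001,0.078,0.001,0,0,0],
    [-1,0.001,0.078,0.001,0,0,0]
  ]
}}

```text
t: 9.35
tool_pos: [0.6324, -0.025, 0.0729]
tool_rot: [-1.264, -1.124, 1.122]
contact_force: [0.5, 0.2, 4.1]
opening: 0.0094
```

```bash
python3 go.py .576 .233 .19 88.2
```

```text
t 9.35 pos [ 0.6324 -0.025   0.0729] phi 83.3 tilt [1.0e-04 1.0e+00 2.1e-03] F [0.5 0.2 4.1] open 0.0094
-> [ 0.2497 -0.1173  0.0859] rv [ 0.12 -4.9  -0.01]
```

{"name": "send_rows", "arguments": {
  "deltas": [
    [-1,0,-0.02,0,0,0,0],
    [-1,0,-0.06,0,0,0,0],
    [-1,0,-0.1,0,0,0,0],
    [-1,0.03,-0.117,0.01,0,-1,0],
    [-1,0.075,-0.117,0.026,0,-2,0],
    [-1,0.12,-0.117,0.041,0,-3,0],
    [-1,0.165,-0.117,0.057,0,-4,0],
    [-1,0.21,-0.117,0.072,0,-4.9,0],
    [-1,0.243,-0.117,0.084,0,-4.9,0],
    [-1,0.25,-0.117,0.086,0,-4.9,0]
  ]
}}

```text
t: 10.6
tool_pos: [0.5739, 0.2352, 0.1885]
tool_rot: [-1.221, -1.187, 1.189]
contact_force: [0.6, -0.3, -1.7]
opening: 0.009
```

```bash
python3 go.py .576 .233 .0405 88.2
```

```text
t 10.6 pos [0.5739 0.2352 0.1885] phi 88.38 tilt [ 5.0e-04  1.0e+00 -1.8e-03] F [ 0.6 -0.3 -1.7] open 0.009
-> [-0.002   0.148  -0.0025] rv [-0.1   0.18 -0.03]
```

{"name": "send_rows", "arguments": {
  "deltas": [
    [-1,0,0.03,0,0,0,0],
    [-1,0,0.07,0,0,0,0],
    [-1,0,0.11,0,0,0,0],
    [-1,0,0.135,0,0,0,0],
    [-1,0,0.143,0,0,0,0],
    [-1,0,0.148,0,0,0,0],
    [-1,0,0.148,0,0,0,0],
    [-0.4,0,0.148,0,0,0,0],
    [-0.4,0,0.148,0,0,0,0],
    [-0.4,0,0.14,0,0,0,0]
  ]
}}

```text
t: 11.85
tool_pos: [0.575, 0.2335, 0.0489]
tool_rot: [-1.224, -1.186, 1.187]
contact_force: [0.0, -0.2, -0.7]
opening: 0.0254
```

```bash
python3 go.py .576 .233 .15 88.2  .6381 .0255 .15 83.3
```

```text
t 11.85 pos [0.575  0.2335 0.0489] phi 88.21 tilt [ 2.e-04  1.e+00 -5.e-04] F [ 0.  -0.2 -0.7] open 0.0254
-> [-0.0005 -0.1011 -0.0009] rv [-0.03  0.01 -0.01]
-> [-0.2059 -0.1011 -0.0695] rv [-0.03  4.91 -0.01]
```

{"name": "send_rows", "arguments": {
  "deltas": [
    [-0.3,0,-0.04,0,0,0,0],
    [-0.3,0,-0.09,0,0,0,0],
    [-0.3,-0.03,-0.101,-0.01,0,1,0],
    [-0.3,-0.07,-0.101,-0.024,0,2,0],
    [-0.3,-0.11,-0.101,-0.037,0,3,0],
    [-0.3,-0.15,-0.101,-0.051,0,4,0],
    [-0.3,-0.185,-0.101,-0.063,0,4.9,0],
    [-0.3,-0.2,-0.101,-0.068,0,4.9,0],
    [-0.3,-0.206,-0.101,-0.0695,0,4.9,0],
    [-0.3,-0.206,-0.101,-0.0695,0,4.9,0]
  ]
}}

```text
t: 13.1
tool_pos: [0.6381, 0.026, 0.1498]
tool_rot: [-1.262, -1.123, 1.123]
contact_force: [0.1, 0.5, -0.8]
opening: 0.0299
```

```bash
python3 go.py .6381 .0255 .072 83.3
python3 - <<'E'
from h import *
c=cam("scene"); crop(c,230,170,490,370,3,"g56s.png")
c=cam("top"); crop(c,160,150,420,345,3,"g56t.png")
E
```

```text
t 13.1 pos [0.6381 0.026  0.1498] phi 83.34 tilt [-4.e-04  1.e+00 -1.e-04] F [ 0.1  0.5 -0.8] open 0.0299
-> [-0.0006  0.0778 -0.    ] rv [-0.01  0.04  0.02]
```

View pics/g56s.png

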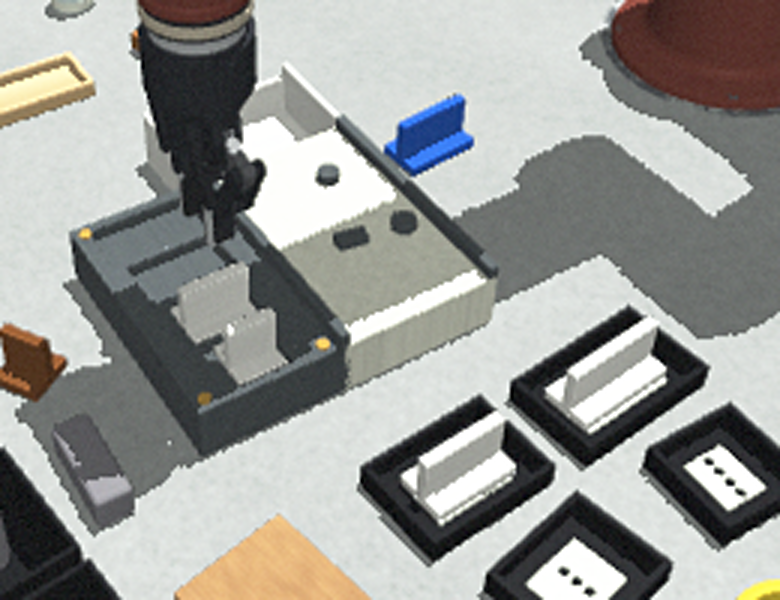

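View pics/g56t.png

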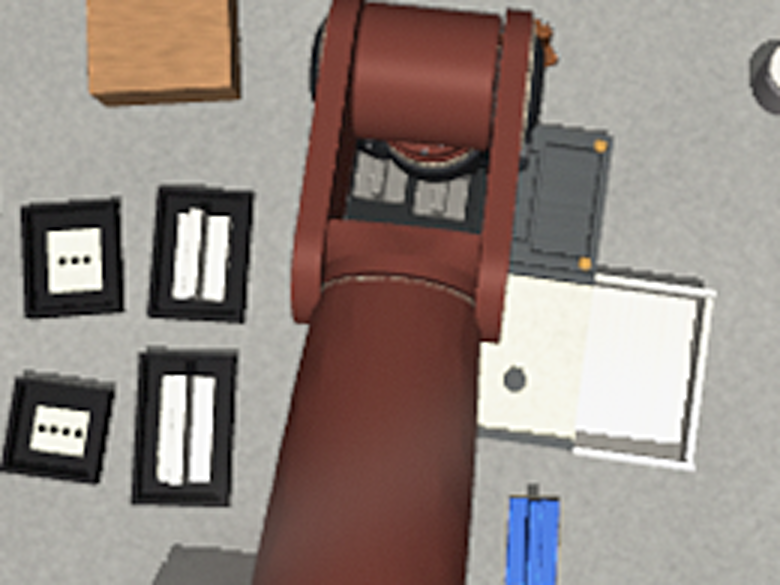

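{"name": "send_rows", "arguments": {
  "deltas": [
    [-0.3,0,0.02,0,0,0,0],
    [-0.3,0,0.045,0,0,0,0],
    [-0.3,0,0.065,0,0,0,0],
    [-0.3,0,0.073,0,0,0,0],
    [-0.3,0,0.077,0,0,0,0],
    [-0.3,0,0.077,0,0,0,0],
    [-1,0,0.077,0,0,0,0],
    [-1,0,0.077,0,0,0,0],
    [-1,0,0.077,0,0,0,0],
    [-1,0,0.077,0,0,0,0]
  ]
}}

```text
t: 14.45
tool_pos: [0.6392, 0.0253, 0.0739]
tool_rot: [-1.264, -1.124, 1.122]
contact_force: [0.3, -0.3, 5.9]
opening: 0.0088
```

```bash
python3 go.py .569 .343 .19 94
```

```text
t 14.45 pos [0.6392 0.0253 0.0739] phi 83.31 tilt [-0.      1.      0.0021] F [ 0.3 -0.3  5.9] open 0.0088
-> [ 0.3074 -0.1163  0.1065] rv [ 1.200e-01 -1.069e+01 -1.000e-02]
```

{"name": "send_rows", "arguments": {
  "deltas": [
    [-1,0,-0.02,0,0,0,0],
    [-1,0,-0.06,0,0,0,0],
    [-1,0,-0.1,0,0,-1,0],
    [-1,0.04,-0.117,0.014,0,-2,0],
    [-1,0.09,-0.117,0.031,0,-4,0],
    [-1,0.14,-0.117,0.048,0,-6,0],
    [-1,0.19,-0.117,0.066,0,-8,0],
    [-1,0.24,-0.117,0.083,0,-10,0],
    [-1,0.285,-0.117,0.099,0,-10.7,0],
    [-1,0.307,-0.117,0.1065,0,-10.7,0]
  ]
}}

```text
t: 15.7
tool_pos: [0.567, 0.3448, 0.1899]
tool_rot: [-1.174, -1.262, 1.263]
contact_force: [0.2, 0.6, -0.9]
opening: 0.0089
```

```bash
python3 go.py .569 .343 .0415 94
```

```text
t 15.7 pos [0.567  0.3448 0.1899] phi 94.14 tilt [ 2.e-04  1.e+00 -7.e-04] F [ 0.2  0.6 -0.9] open 0.0089
-> [-0.0019  0.1484 -0.002 ] rv [-0.04  0.14 -0.01]
```

{"name": "send_rows", "arguments": {
  "deltas": [
    [-1,0,0.03,0,0,0,0],
    [-1,0,0.07,0,0,0,0],
    [-1,0,0.11,0,0,0,0],
    [-1,0,0.135,0,0,0,0],
    [-1,0,0.143,0,0,0,0],
    [-1,0,0.148,0,0,0,0],
    [-1,0,0.148,0,0,0,0],
    [-0.4,0,0.148,0,0,0,0],
    [-0.4,0,0.148,0,0,0,0],
    [-0.4,0,0.14,0,0,0,0]
  ]
}}

```text
t: 16.95
tool_pos: [0.568, 0.3426, 0.0498]
tool_rot: [-1.175, -1.26, 1.261]
contact_force: [0.0, -0.3, -1.0]
opening: 0.0257
```

```bash
python3 go.py .6437 .0772 .15 83.3
```

```text
t 16.95 pos [0.568  0.3426 0.0498] phi 94.01 tilt [ 2.e-04  1.e+00 -6.e-04] F [ 0.  -0.3 -1. ] open 0.0257
-> [-0.2701 -0.1002 -0.0568] rv [-0.03 10.71 -0.02]
```

{"name": "send_rows", "arguments": {
  "deltas": [
    [-0.3,0,-0.04,0,0,0,0],
    [-0.3,0,-0.09,0,0,1,0],
    [-0.3,-0.03,-0.1,-0.006,0,2,0],
    [-0.3,-0.075,-0.1,-0.016,0,4,0],
    [-0.3,-0.12,-0.1,-0.025,0,6,0],
    [-0.3,-0.165,-0.1,-0.035,0,8,0],
    [-0.3,-0.21,-0.1,-0.044,0,9,0],
    [-0.3,-0.25,-0.1,-0.053,0,10.7,0],
    [-0.3,-0.27,-0.1,-0.057,0,10.7,0],
    [-0.3,-0.27,-0.1,-0.057,0,10.7,0]
  ]
}}

```text
t: 18.2
tool_pos: [0.6443, 0.0768, 0.1501]
tool_rot: [-1.263, -1.122, 1.121]
contact_force: [0.1, 1.0, 0.9]
opening: 0.03
```

```bash
python3 go.py .6437 .0772 .072 83.3
python3 - <<'E'
from h import *
c=cam("scene"); crop(c,230,170,490,370,3,"g40s.png")
E
```

```text
t 18.2 pos [0.6443 0.0768 0.1501] phi 83.23 tilt [-5.e-04  1.e+00  4.e-04] F [0.1 1.  0.9] open 0.03
-> [0.0003 0.0781 0.0007] rv [ 0.02 -0.07  0.03]
```

View pics/g40s.png

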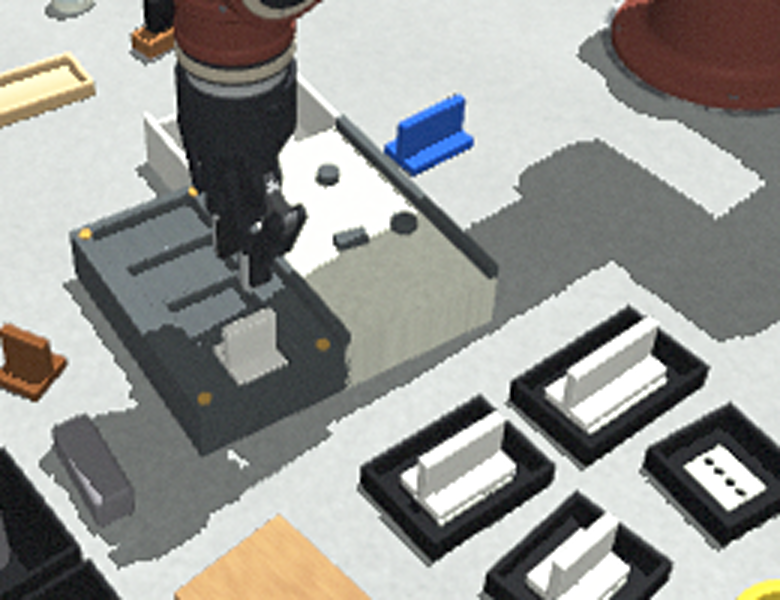

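{"name": "send_rows", "arguments": {
  "deltas": [
    [-0.3,0,0.02,0,0,0,0],
    [-0.3,0,0.045,0,0,0,0],
    [-0.3,0,0.065,0,0,0,0],
    [-0.3,0,0.073,0,0,0,0],
    [-0.3,0,0.077,0,0,0,0],
    [-0.3,0,0.077,0,0,0,0],
    [-1,0,0.077,0,0,0,0],
    [-1,0,0.077,0,0,0,0],
    [-1,0,0.077,0,0,0,0],
    [-1,0,0.077,0,0,0,0]
  ]
}}

```text
t: 19.5
tool_pos: [0.6449, 0.0773, 0.0739]
tool_rot: [-1.264, -1.124, 1.122]
contact_force: [-0.2, -0.3, 4.6]
opening: 0.0091
```

```bash
python3 go.py .6437 .0772 .19 83.3 .4234 .3474 .19 83.65
```

```text
t 19.5 pos [0.6449 0.0773 0.0739] phi 83.3 tilt [-2.0e-04  1.0e+00  2.1e-03] F [-0.2 -0.3  4.6] open 0.0091
-> [-0.0002 -0.1161  0.0009] rv [0.12 0.   0.01]
-> [ 0.2424 -0.1166  0.2512] rv [ 0.12 -0.35  0.01]
```

{"name": "send_rows", "arguments": {
  "deltas": [
    [-1,0,-0.02,0,0,0,0],
    [-1,0,-0.07,0,0,0,0],
    [-1,0.02,-0.11,0.021,0,0,0],
    [-1,0.055,-0.117,0.057,0,0,0],
    [-1,0.09,-0.117,0.093,0,0,0],
    [-1,0.125,-0.117,0.13,0,0,0],
    [-1,0.16,-0.117,0.166,0,0,0],
    [-1,0.2,-0.117,0.207,0,0,0],
    [-1,0.235,-0.117,0.244,0,-0.3,0],
    [-1,0.2425,-0.117,0.251,0,-0.3,0]
  ]
}}

```text
t: 20.75
tool_pos: [0.4207, 0.349, 0.19]
tool_rot: [-1.258, -1.129, 1.13]
contact_force: [0.2, 0.2, -1.8]
opening: 0.0086
```

```bash
python3 go.py .4234 .3474 .0415 83.65
```

```text
t 20.75 pos [0.4207 0.349  0.19  ] phi 83.82 tilt [ 3.e-04  1.e+00 -9.e-04] F [ 0.2  0.2 -1.8] open 0.0086
-> [-0.0013  0.1485 -0.003 ] rv [-0.05  0.17 -0.02]
```

{"name": "send_rows", "arguments": {
  "deltas": [
    [-1,0,0.03,0,0,0,0],
    [-1,0,0.07,0,0,0,0],
    [-1,0,0.11,0,0,0,0],
    [-1,0,0.135,0,0,0,0],
    [-1,0,0.143,0,0,0,0],
    [-1,0,0.148,0,0,0,0],
    [-1,0,0.148,0,0,0,0],
    [-0.4,0,0.148,0,0,0,0],
    [-0.4,0,0.148,0,0,0,0],
    [-0.4,0,0.14,0,0,0,0]
  ]
}}

```text
t: 22.0
tool_pos: [0.4227, 0.3473, 0.0498]
tool_rot: [-1.26, -1.126, 1.127]
contact_force: [0.4, 0.8, -0.2]
opening: 0.0258
```

{"name": "send_rows", "arguments": {
  "deltas": [
    [-0.3,0,-0.04,0,0,0,0],
    [-0.3,0,-0.09,0,0,0,0],
    [-0.3,0,-0.14,0,0,0,0],
    [-0.3,0,-0.18,0,0,0,0],
    [-0.3,-0.04,-0.2,0,0,0,0],
    [-0.3,-0.08,-0.2,0,0,0,0],
    [-0.3,-0.12,-0.2,0,0,0,0],
    [-0.3,-0.16,-0.2,0,0,0,0],
    [-0.3,-0.2,-0.2,0,0,0,0],
    [-0.3,-0.22,-0.2,0,0,0,0]
  ]
}}

```text
t: 23.25
tool_pos: [0.3982, 0.1274, 0.2505]
tool_rot: [-1.262, -1.127, 1.125]
contact_force: [-0.0, -0.7, 0.2]
opening: 0.0302
```

```bash
python3 - <<'E'
from h import *
c=cam("scene"); crop(c,230,150,540,390,2.5 and 2,"a_s.png")
crop(c,200,130,330,220,6,"scr_s.png")
c=cam("top"); crop(c,140,180,260,330,4,"a_t.png"); crop(c,410,185,520,325,5,"scr_t.png")
E
python3 go.py
```

```text
t 23.35 pos [0.3985 0.1275 0.2505] phi 83.44 tilt [-1.0e-04  1.0e+00  1.8e-03] F [-0.5 -0.5 -0.2] open 0.0298
```

View pics/a_s.png

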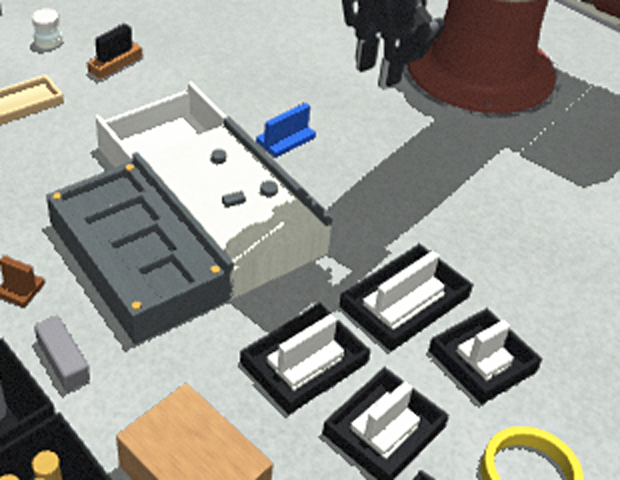

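View pics/a_t.png

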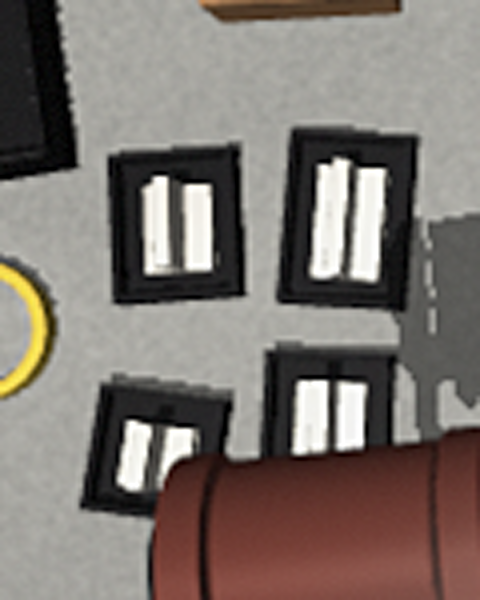

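View pics/scr_t.png

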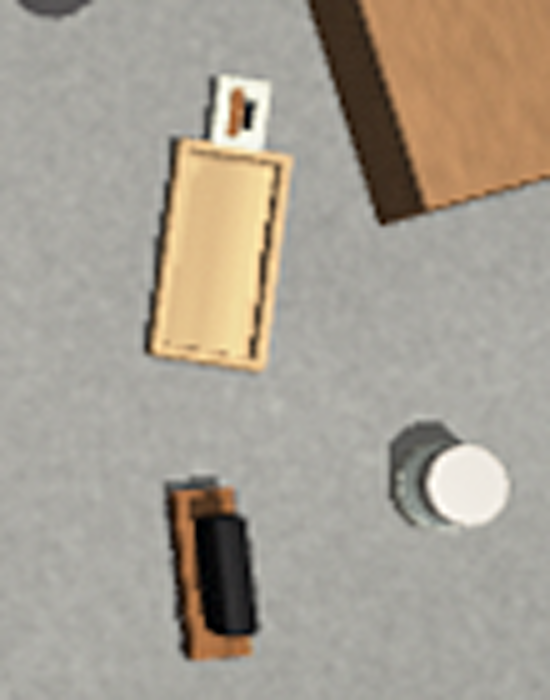

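View pics/scr_s.png

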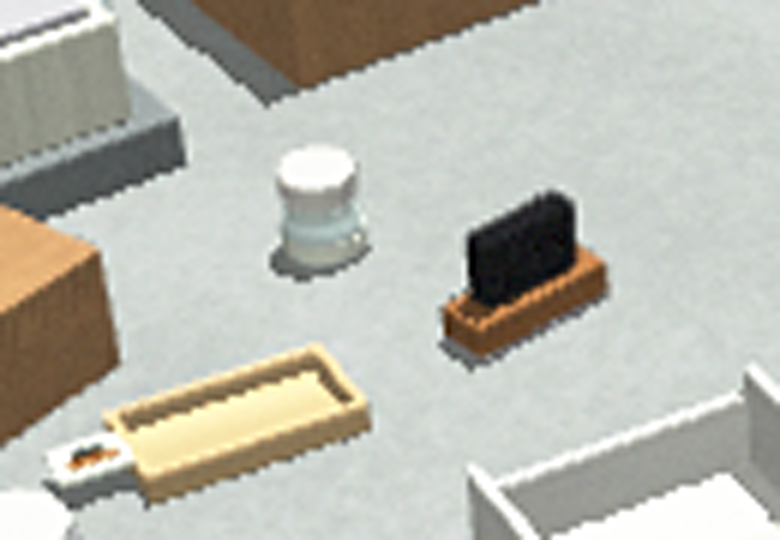

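```bash
python3 - <<'E'
from h import *
c=cam("top")
def m(name,pts,z):
    w=cast(c,np.array(pts)/5.+[410,185]-.4,z)[:,:2]
    s=[np.linalg.norm(w[i]-w[(i+1)%4]).round(4) for i in range(4)]
    a=w[0]+w[1]-w[2]-w[3]; print(name,w.mean(0).round(4),"sides",s,"yaw(long)",np.degrees(np.arctan2(a[1],a[0])).round(1))
m("block",[(172,492),(232,486),(252,655),(188,660)],.022)
m("handle",[(197,517),(243,513),(258,632),(212,636)],.062)
m("holder",[(177,138),(293,156),(266,372),(148,353)],.016)
s=cam("scene"); f=s[0].astype(int); 
# scene: handle top ends
w=cast(s,np.array([(470,238),(570,197)])/6.+[200,130]-.4,.060);print("handle scene",w.mean(0))
for n,p in (("blk",(.475,-.33,.022)),): pass
E
python3 - <<'E'
from h import *
c=cam("top");im=c[0]
hsv=cv2.cvtColor(im,cv2.COLOR_RGB2HSV)
def con(mask,box,z,n):
    x0,y0,x1,y1=box; mm=np.zeros_like(mask); mm[y0:y1,x0:x1]=mask[y0:y1,x0:x1]
    cn=max(cv2.findContours(mm,0,2)[0],key=cv2.contourArea); p=cast(c,cn[:,0],z)[:,:2].astype(np.float32); print(n,cv2.minAreaRect(p))
con((im.max(2)<60).astype(np.uint8),(445,284,466,315),.062,"handle")
con(((hsv[...,1]>60)&(hsv[...,2]>120)).astype(np.uint8),(438,210,470,260),.016,"holder")
E
```

```text
block [ 0.4258 -0.3442] sides [np.float64(0.0307), np.float64(0.085), np.float64(0.0324), np.float64(0.0843)] yaw(long) 6.0
handle [ 0.4261 -0.3407] sides [np.float64(0.0227), np.float64(0.0578), np.float64(0.0226), np.float64(0.0578)] yaw(long) 7.0
holder [ 0.5886 -0.3516] sides [np.float64(0.0606), np.float64(0.1132), np.float64(0.0611), np.float64(0.1129)] yaw(long) -7.6
handle scene [ 0.42432936 -0.34587829  0.06      ]
handle ((0.4268428385257721, -0.3390333354473114), (0.05911329388618469, 0.025179503485560417), 6.132277488708496)
holder ((0.5886477828025818, -0.35164520144462585), (0.06018355116248131, 0.11477408558130264), 82.39265441894531)
```

```bash
python3 go.py .426 -.343 .15 96.2
```

```text
t 23.5 pos [0.3986 0.1293 0.2501] phi 83.62 tilt [-5.e-04  1.e+00  7.e-04] F [ 0.1 -0.3  0.3] open 0.0297
-> [-0.4664  0.0999 -0.0796] rv [  0.04 -12.58   0.03]
```

{"name": "send_rows", "arguments": {
  "deltas": [
    [0.05,-0.03,0,-0.005,0,-1,0],
    [0.05,-0.08,0,-0.014,0,-2,0],
    [0.05,-0.13,0,-0.022,0,-4,0],
    [0.05,-0.18,0,-0.031,0,-5,0],
    [0.05,-0.23,0.01,-0.039,0,-6,0],
    [0.05,-0.28,0.03,-0.048,0,-8,0],
    [0.05,-0.33,0.05,-0.056,0,-9,0],
    [0.05,-0.38,0.07,-0.065,0,-10,0],
    [0.05,-0.43,0.09,-0.073,0,-12,0],
    [0.05,-0.466,0.1,-0.0795,0,-12.6,0]
  ]
}}

```text
t: 24.75
tool_pos: [0.426, -0.344, 0.148]
tool_rot: [-1.153, -1.289, 1.288]
contact_force: [1.2, 0.6, 0.9]
opening: 0.045
```

{"name": "send_rows", "arguments": {
  "deltas": [
    [0.05,0,0.01,0,0,0,0],
    [0.05,0,0.025,0,0,0,0],
    [0.05,0,0.04,0,0,0,0],
    [0.05,0,0.04,0,0,0,0],
    [0.05,0,0.04,0,0,0,0],
    [0.05,0,0.04,0,0,0,0],
    [0.05,0,0.04,0,0,0,0],
    [0.05,0,0.04,0,0,0,0],
    [0.05,0,0.04,0,0,0,0],
    [0.05,0,0.04,0,0,0,0]
  ]
}}

```text
t: 26.0
tool_pos: [0.4256, -0.3432, 0.1097]
tool_rot: [-1.156, -1.288, 1.288]
contact_force: [0.3, -0.3, -0.1]
opening: 0.0449
```

```bash
python3 go.py .426 -.343 .045 96.2
python3 - <<'E'
from h import *
c=cam("scene"); crop(c,210,110,370,230,5,"gs_s.png")
c=cam("top"); crop(c,390,220,550,340,5,"gs_t.png")
E
```

```text
t 26.0 pos [ 0.4256 -0.3432  0.1097] phi 96.2 tilt [0. 1. 0.] F [ 0.3 -0.3 -0.1] open 0.0449
-> [ 0.0001  0.0647 -0.0004] rv [ 0.  0. -0.]
```

View pics/gs_s.png

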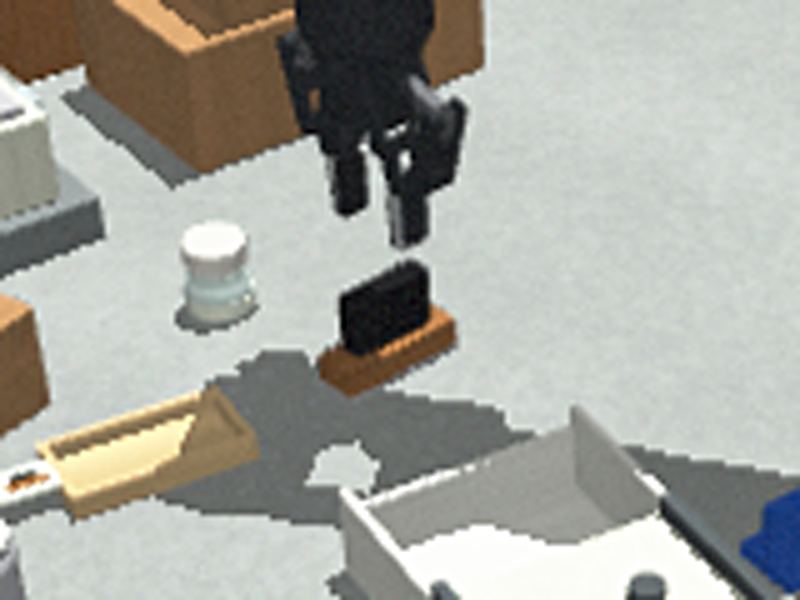

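View pics/gs_t.png

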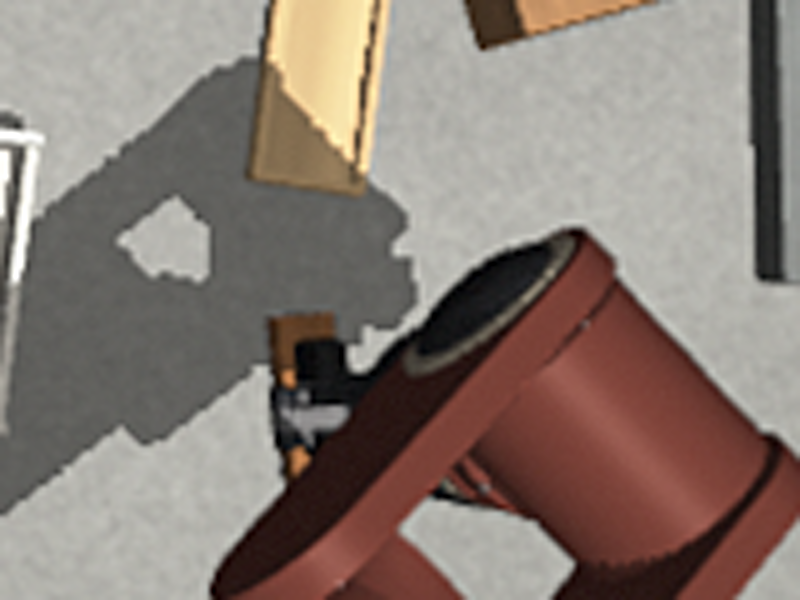

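{"name": "send_rows", "arguments": {
  "deltas": [
    [0.05,0,0.02,0,0,0,0],
    [0.05,0,0.04,0,0,0,0],
    [0.05,0,0.055,0,0,0,0],
    [0.05,0,0.062,0,0,0,0],
    [0.05,0,0.065,0,0,0,0],
    [0.05,0,0.065,0,0,0,0],
    [-1,0,0.065,0,0,0,0],
    [-1,0,0.065,0,0,0,0],
    [-1,0,0.065,0,0,0,0],
    [-1,0,0.065,0,0,0,0]
  ],
  "newtons": 90
}}

```text
t: 27.35
tool_pos: [0.4261, -0.3437, 0.0456]
tool_rot: [-1.158, -1.289, 1.289]
contact_force: [1.0, -0.1, 4.2]
opening: 0.017
```

```bash
python3 - <<'E'
import numpy as np
d=np.load("die.npz");t,th=d["t"],float(d["th"]);R=np.array([[np.cos(th),-np.sin(th)],[np.sin(th),np.cos(th)]])
for p in((-89,88),(-89,-112),(-89,-125),(-47,88),(-47,-125)): print(p,(R@np.array(p)/1000+t).round(4))
E
python3 go.py .426 -.343 .2 96.2 .4917 .0932 .2 83.8
```

```text
(-89, 88) [0.4916 0.0937]
(-89, -112) [ 0.47   -0.1051]
(-89, -125) [ 0.4686 -0.1181]
(-47, 88) [0.5334 0.0892]
(-47, -125) [ 0.5103 -0.1226]
t 27.35 pos [ 0.4261 -0.3437  0.0456] phi 96.21 tilt [0.0013 1.     0.001 ] F [ 1.  -0.1  4.2] open 0.017
-> [ 5.000e-04 -1.544e-01 -1.000e-04] rv [ 0.06  0.01 -0.08]
-> [ 0.427  -0.1549 -0.1126] rv [ 0.07 12.41 -0.07]
```

{"name": "send_rows", "arguments": {
  "deltas": [
    [-1,0,-0.02,0,0,0,0],
    [-1,0,-0.07,0,0,0,0],
    [-1,0.03,-0.12,-0.008,0,1,0],
    [-1,0.08,-0.155,-0.021,0,3,0],
    [-1,0.13,-0.155,-0.034,0,5,0],
    [-1,0.185,-0.155,-0.049,0,7,0],
    [-1,0.24,-0.155,-0.063,0,9,0],
    [-1,0.295,-0.155,-0.078,0,11,0],
    [-1,0.35,-0.155,-0.092,0,12.4,0],
    [-1,0.405,-0.155,-0.107,0,12.4,0]
  ]
}}

```text
t: 28.6
tool_pos: [0.4874, 0.073, 0.1998]
tool_rot: [-1.258, -1.129, 1.129]
contact_force: [1.1, -0.5, -2.0]
opening: 0.0163
```

```bash
python3 go.py .4917 .0937 .15 83.8
python3 - <<'E'
from h import *
c=cam("scene"); crop(c,260,130,460,300,4,"w0_s.png")
E
```

```text
t 28.6 pos [0.4874 0.073  0.1998] phi 83.8 tilt [ 2.e-04  1.e+00 -3.e-04] F [ 1.1 -0.5 -2. ] open 0.0163
-> [ 0.0211  0.0498 -0.002 ] rv [-0.02  0.   -0.01]
```

View pics/w0_s.png

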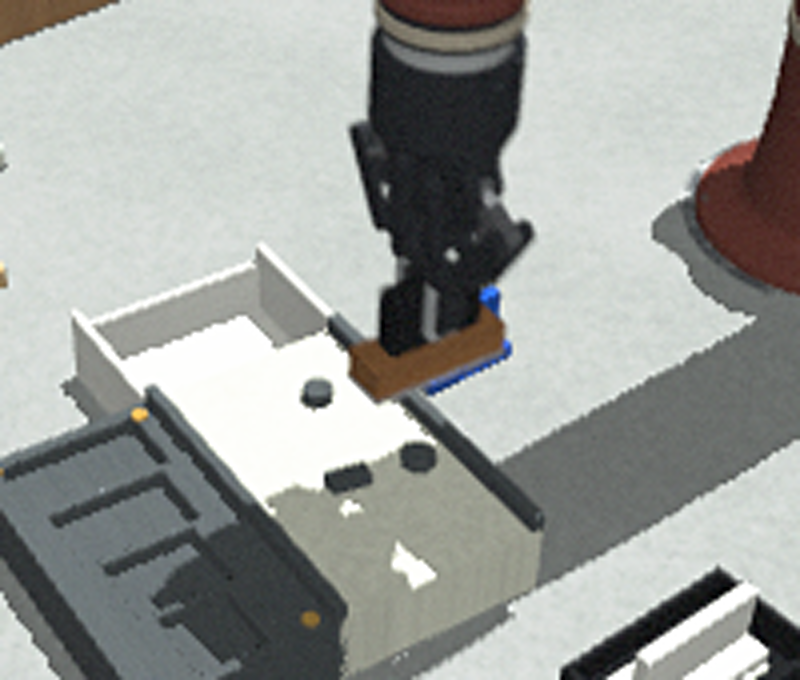

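{"name": "send_rows", "arguments": {
  "deltas": [
    [-1,0.01,0,-0.003,0,0,0],
    [-1,0.021,0.01,-0.005,0,0,0],
    [-1,0.021,0.03,-0.005,0,0,0],
    [-1,0.021,0.05,-0.005,0,0,0],
    [-1,0.021,0.07,-0.005,0,0,0],
    [-1,0.021,0.085,-0.005,0,0,0],
    [-1,0.021,0.09,-0.005,0,0,0],
    [-1,0.021,0.09,-0.005,0,0,0],
    [-1,0.021,0.09,-0.005,0,0,0],
    [-1,0.021,0.09,-0.005,0,0,0]
  ]
}}

```text
t: 29.9
tool_pos: [0.4961, 0.0915, 0.1106]
tool_rot: [-1.26, -1.131, 1.128]
contact_force: [0.6, -0.4, -2.4]
opening: 0.0167
```

```bash
python3 go.py .4946 .0934 .097 83.8 .473 -.1045 .097 83.8
python3 - <<'E'
from h import *
c=cam("scene"); crop(c,300,170,440,290,6,"w1_s.png")
E
```

```text
t 29.9 pos [0.4961 0.0915 0.1106] phi 83.81 tilt [-2.0e-04  1.0e+00  1.7e-03] F [ 0.6 -0.4 -2.4] open 0.0167
-> [0.0018 0.0136 0.0017] rv [0.1  0.01 0.01]
-> [-0.1973  0.0135  0.0018] rv [0.1  0.01 0.01]
```

View pics/w1_s.png

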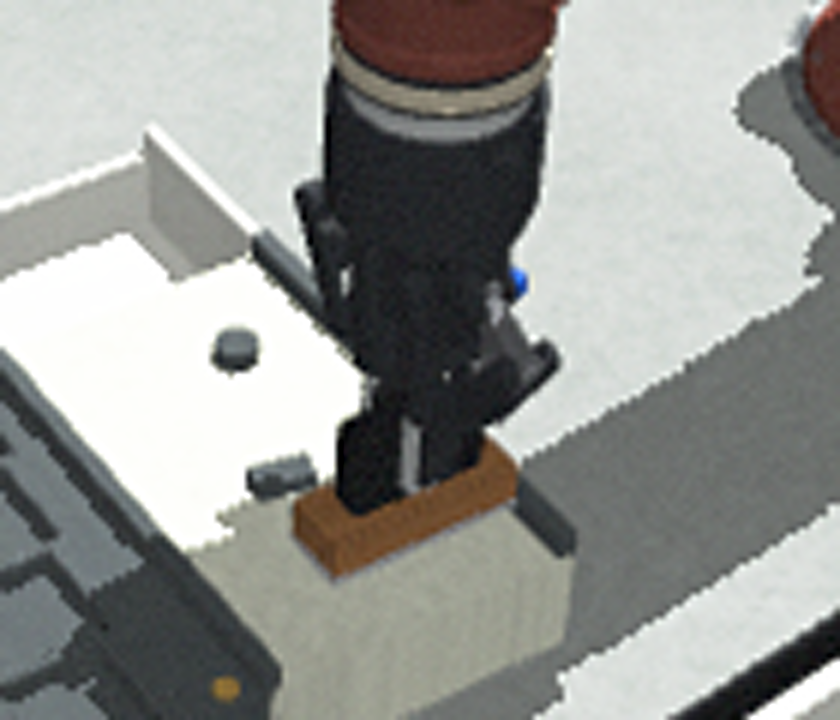

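{"name": "send_rows", "arguments": {
  "deltas": [
    [-1,0.001,0.006,0.001,0,0,0],
    [-1,0.001,0.011,0.001,0,0,0],
    [-1,0.001,0.0135,0.001,0,0,0],
    [-1,0.001,0.0135,0.001,0,0,0],
    [-1,-0.01,0.0135,0.001,0,0,0],
    [-1,-0.02,0.0135,0.001,0,0,0],
    [-1,-0.03,0.0135,0.001,0,0,0],
    [-1,-0.04,0.0135,0.001,0,0,0],
    [-1,-0.05,0.0135,0.001,0,0,0],
    [-1,-0.06,0.0135,0.001,0,0,0]
  ]
}}

```text
t: 31.2
tool_pos: [0.4879, 0.0311, 0.0962]
tool_rot: [-1.258, -1.129, 1.129]
contact_force: [0.2, 0.2, -3.1]
opening: 0.0164
```

```bash
python3 go.py .473 -.1045 .097 83.8
python3 - <<'E'
from h import *
c=cam("scene"); crop(c,280,170,420,290,6,"w2_s.png")
E
```

```text
t 31.2 pos [0.4879 0.0311 0.0962] phi 83.8 tilt [-0.  1.  0.] F [ 0.2  0.2 -3.1] open 0.0164
-> [-1.365e-01 -8.000e-04  1.000e-04] rv [ 0. -0.  0.]
```

View pics/w2_s.png

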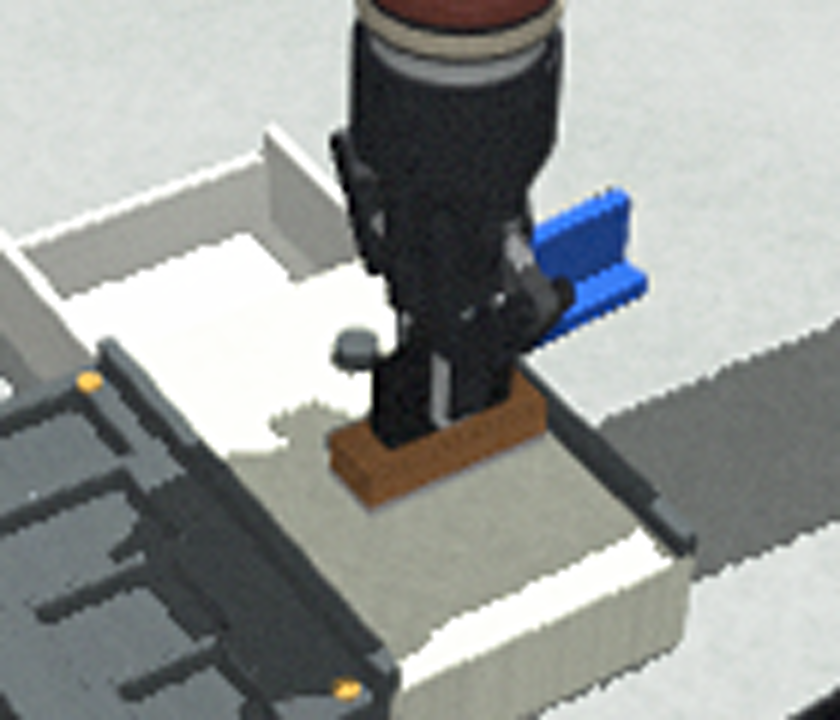

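{"name": "send_rows", "arguments": {
  "deltas": [
    [-1,-0.01,0,0,0,0,0],
    [-1,-0.02,0,0,0,0,0],
    [-1,-0.03,0,0,0,0,0],
    [-1,-0.04,0,0,0,0,0],
    [-1,-0.05,0,0,0,0,0],
    [-1,-0.06,0,0,0,0,0],
    [-1,-0.07,0,0,0,0,0],
    [-1,-0.08,0,0,0,0,0],
    [-1,-0.088,0,0,0,0,0],
    [-1,-0.096,0,0,0,0,0]
  ]
}}

```text
t: 32.5
tool_pos: [0.4776, -0.0641, 0.0962]
tool_rot: [-1.258, -1.129, 1.129]
contact_force: [0.3, 0.3, -2.5]
opening: 0.0171
```

```bash
python3 go.py .473 -.1045 .097 83.8
python3 - <<'E'
from h import *
c=cam("scene"); crop(c,260,150,400,270,6,"w3_s.png")
E
```

```text
t 32.5 pos [ 0.4776 -0.0641  0.0962] phi 83.8 tilt [-1.e-04  1.e+00  0.e+00] F [ 0.3  0.3 -2.5] open 0.0171
-> [-0.0407 -0.0008  0.0002] rv [0. 0. 0.]
```

View pics/w3_s.png

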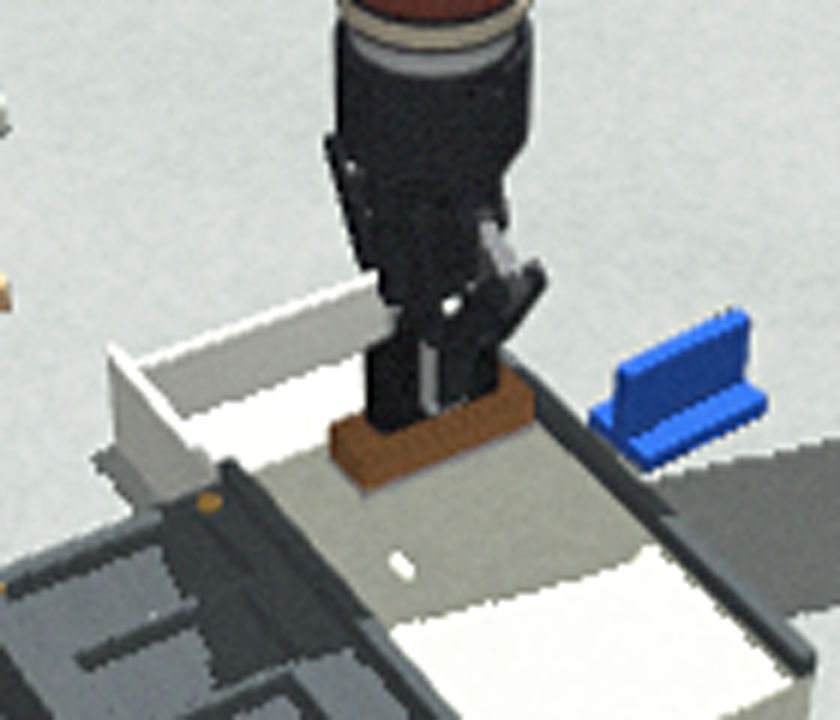

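{"name": "send_rows", "arguments": {
  "deltas": [
    [-1,-0.006,0,0,0,0,0],
    [-1,-0.012,0,0,0,0,0],
    [-1,-0.018,0,0,0,0,0],
    [-1,-0.024,0,0,0,0,0],
    [-1,-0.03,0,0,0,0,0],
    [-1,-0.036,0,0,0,0,0],
    [-1,-0.042,0,0,0,0,0],
    [-1,-0.048,0,0,0,0,0],
    [-1,-0.055,0,0,0,0,0],
    [-1,-0.06,0,0,0,0,0]
  ]
}}

```text
t: 33.8
tool_pos: [0.4711, -0.1237, 0.0962]
tool_rot: [-1.259, -1.129, 1.129]
contact_force: [0.8, 0.3, -2.5]
opening: 0.0168
```

{"name": "send_rows", "arguments": {
  "deltas": [
    [-1,0,-0.02,0,0,0,0],
    [-1,0,-0.05,0,0,0,0],
    [-1,0.02,-0.08,0.02,0,0,0],
    [-1,0.06,-0.08,0.05,0,0,0],
    [-1,0.11,-0.08,0.07,0,0,0],
    [-1,0.16,-0.08,0.07,0,0,0],
    [-1,0.2,-0.08,0.07,0,0,0],
    [-1,0.215,-0.08,0.07,0,0,0],
    [-1,0.215,-0.08,0.07,0,0,0],
    [-1,0.215,-0.08,0.07,0,0,0]
  ]
}}

```text
t: 35.05
tool_pos: [0.4247, 0.0971, 0.176]
tool_rot: [-1.259, -1.128, 1.129]
contact_force: [-0.1, -0.5, -2.6]
opening: 0.0165
```

```bash
python3 go.py .5305 .09 .097 83.8
python3 - <<'E'
from h import *
c=cam("scene"); crop(c,250,130,410,270,5,"w4_s.png")
c=cam("top"); crop(c,255,170,415,320,5,"w4_t.png")
E
```

```text
t 35.05 pos [0.4247 0.0971 0.176 ] phi 83.75 tilt [ 7.e-04  1.e+00 -3.e-04] F [-0.1 -0.5 -2.6] open 0.0165
-> [ 0.0045  0.079  -0.1059] rv [-0.02 -0.05 -0.04]
```

View pics/w4_s.png

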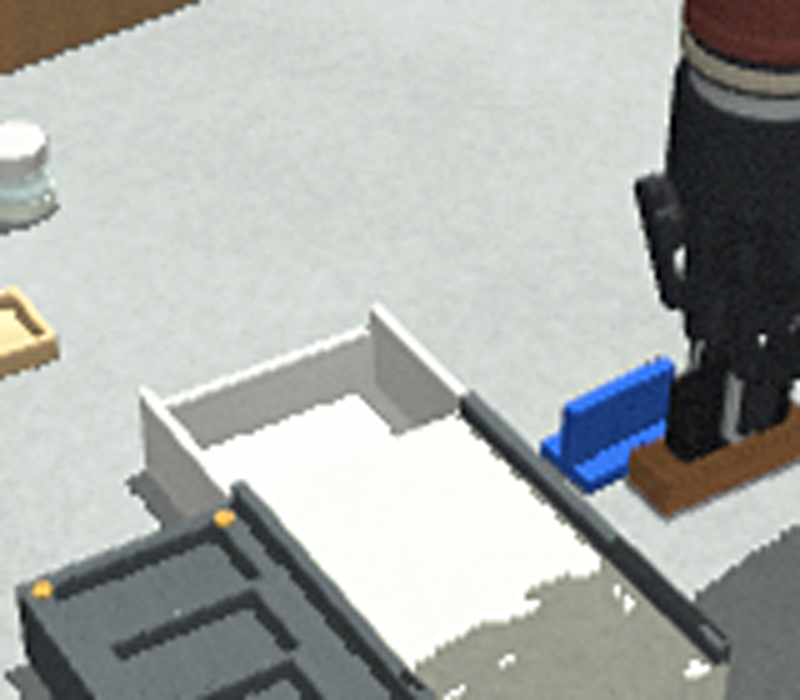

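View pics/w4_t.png

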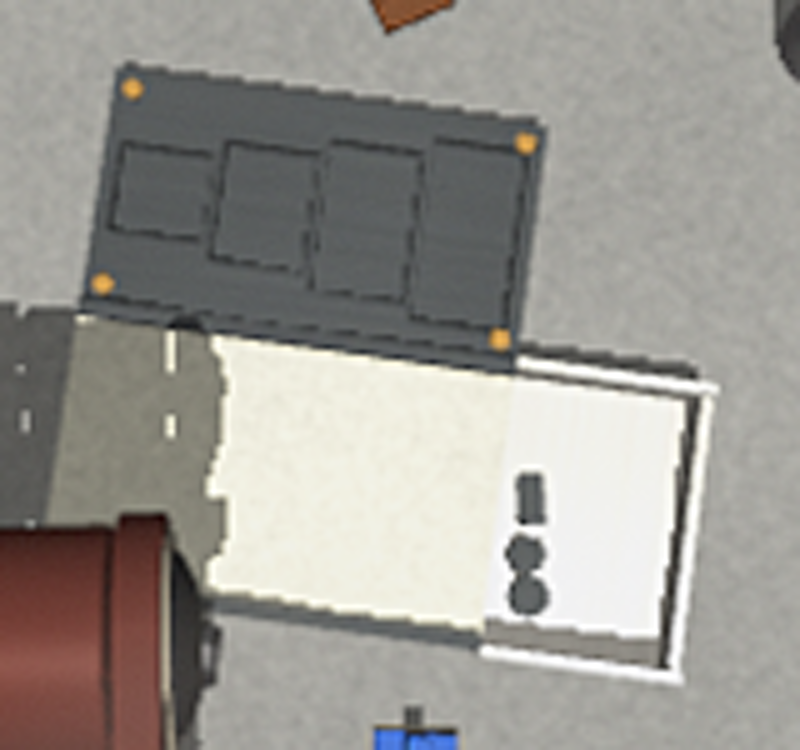

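```bash
python3 go.py .5886 -.3516 .18 82.4
python3 - <<'E'
from h import *
d=np.load("die.npz");t,th=d["t"],float(d["th"]);Rm=np.array([[np.cos(th),-np.sin(th)],[np.sin(th),np.cos(th)]])
c=cam("top")
for p in((530,498),(525,552),(528,592)):
    w=cast(c,np.array(p)/5.+[255,170]-.4,.013)[0,:2]; print((Rm.T@(w-t)*1000-[-68,-147.5]).round(1))
print("can",cast(c,[(425,173)],.075)[0].round(3))
E
```

```text
t 35.15 pos [0.4248 0.097  0.1761] phi 83.71 tilt [ 4.e-04  1.e+00 -1.e-04] F [ 0.2  0.3 -2.6] open 0.0169
-> [-0.428  -0.0038 -0.212 ] rv [-0.01  1.31 -0.02]
[ 5.5 30.1]
[-22.2  29.2]
[-42.1  25.1]
can [ 0.736 -0.263  0.075]
```

{"name": "send_rows", "arguments": {
  "deltas": [
    [-1,-0.02,-0.02,-0.01,0,0,0],
    [-1,-0.065,-0.02,-0.032,0,0,0],
    [-1,-0.115,-0.02,-0.057,0,0,0],
    [-1,-0.165,-0.02,-0.082,0,0,0],
    [-1,-0.215,-0.02,-0.106,0,0,0],
    [-1,-0.265,-0.02,-0.131,0,0.5,0],
    [-1,-0.315,-0.02,-0.156,0,0.5,0],
    [-1,-0.365,-0.02,-0.181,0,1,0],
    [-1,-0.41,-0.02,-0.203,0,1.3,0],
    [-1,-0.428,-0.02,-0.212,0,1.3,0]
  ]
}}

```text
t: 36.45
tool_pos: [0.5889, -0.3541, 0.1956]
tool_rot: [-1.27, -1.109, 1.11]
contact_force: [0.2, -0.5, -2.9]
opening: 0.0168
```

{"name": "send_rows", "arguments": {
  "deltas": [
    [-1,0,0.02,0,0,0,0],
    [-1,0,0.05,0,0,0,0],
    [-1,0,0.08,0,0,0,0],
    [-1,0,0.1,0,0,0,0],
    [-1,0,0.11,0,0,0,0],
    [-1,0,0.115,0,0,0,0],
    [-1,0,0.115,0,0,0,0],
    [-1,0,0.115,0,0,0,0],
    [-1,0,0.115,0,0,0,0],
    [-1,0,0.115,0,0,0,0]
  ]
}}

```text
t: 37.7
tool_pos: [0.5895, -0.3505, 0.0817]
tool_rot: [-1.269, -1.113, 1.112]
contact_force: [0.1, -0.8, -2.8]
opening: 0.0167
```

```bash
python3 go.py .5886 -.3516 .052 82.4
python3 - <<'E'
from h import *
c=cam("scene"); crop(c,190,140,310,230,6,"h0_s.png")
c=cam("top"); crop(c,410,160,520,270,5,"h0_t.png")
E
```

```text
t 37.7 pos [ 0.5895 -0.3505  0.0817] phi 82.51 tilt [4.e-04 1.e+00 7.e-04] F [ 0.1 -0.8 -2.8] open 0.0167
-> [-0.0012  0.0297  0.0008] rv [ 0.04  0.11 -0.02]
```

View pics/h0_s.png

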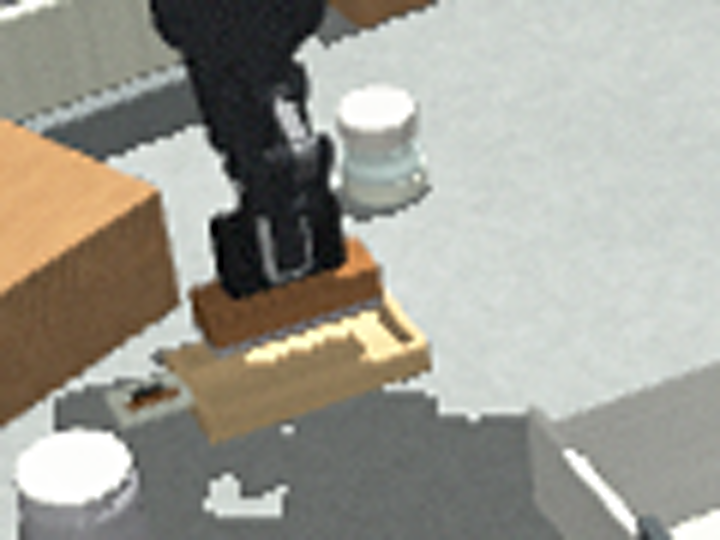

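View pics/h0_t.png

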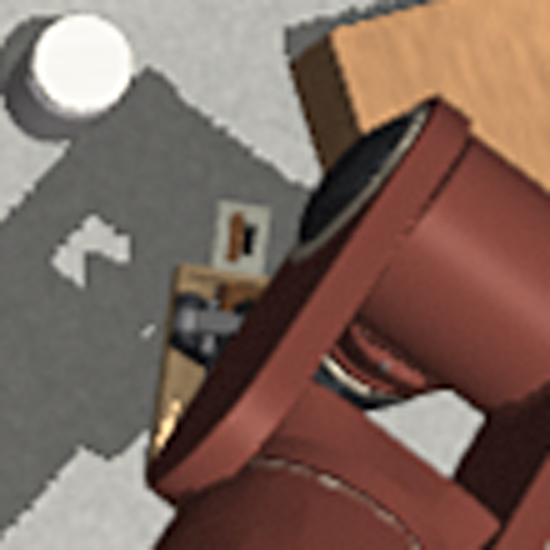

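Run:
```python
from h import *
c=cam("scene")
# predicted +y bottom edge in image crop coords
yaw=np.radians(-7.5);R2=np.array([[np.cos(yaw),-np.sin(yaw)],[np.sin(yaw),np.cos(yaw)]])
for ctr,z,L,W,h in(((.5895,-.3505),.036,85,30,0),((.5886,-.3516),.016,113,58,0)):
    m=np.array([(L/2,W/2),(-L/2,W/2)])/1000@R2.T+ctr
    print(((proj(c,np.c_[m,[z,z]])-[190,140]+.4)*6).round(0))
```

```text
[[217. 361.]
 [385. 305.]]
[[207. 419.]
 [428. 343.]]
```

{"name": "send_rows", "arguments": {
  "deltas": [
    [-1,-0.001,0.008,0.001,0,0,0],
    [-1,-0.001,0.016,0.001,0,0,0],
    [-1,-0.001,0.024,0.001,0,0,0],
    [-1,-0.001,0.028,0.001,0,0,0],
    [-1,-0.001,0.03,0.001,0,0,0],
    [-1,-0.001,0.03,0.001,0,0,0],
    [-1,-0.001,0.03,0.001,0,0,0],
    [-1,-0.001,0.03,0.001,0,0,0],
    [-1,-0.001,0.03,0.001,0,0,0],
    [-1,-0.001,0.03,0.001,0,0,0]
  ]
}}

```text
t: 39.1
tool_pos: [0.5882, -0.3512, 0.0512]
tool_rot: [-1.268, -1.112, 1.112]
contact_force: [0.7, -1.3, -3.3]
opening: 0.0169
```

```bash
python3 go.py .5886 -.3516 .051 82.4
```

```text
t 39.1 pos [ 0.5882 -0.3512  0.0512] phi 82.51 tilt [0.e+00 1.e+00 1.e-04] F [ 0.7 -1.3 -3.3] open 0.0169
-> [-0.0004  0.0002 -0.0004] rv [ 0.    0.11 -0.  ]
```

{"name": "send_rows", "arguments": {
  "deltas": [
    [-1,0,0.0005,0,0,0,0],
    [-0.1,0,0.0005,0,0,0,0],
    [0,0,0.0005,0,0,0,0],
    [0,0,0.0005,0,0,0,0],
    [0,0,-0.01,0,0,0,0],
    [0,0,-0.03,0,0,0,0],
    [0,0,-0.06,0,0,0,0],
    [0,0,-0.1,0,0,0,0],
    [0,0,-0.15,0,0,0,0],
    [0,0,-0.2,0,0,0,0]
  ]
}}

```text
t: 40.35
tool_pos: [0.5883, -0.3512, 0.2549]
tool_rot: [-1.27, -1.113, 1.112]
contact_force: [0.4, -0.1, -0.1]
opening: 0.0425
```

{"name": "send_rows", "arguments": {
  "deltas": [
    [0,0.04,0,0.03,0,0,0],
    [0,0.08,0,0.06,0,0,0],
    [0,0.12,0,0.09,0,0,0],
    [0,0.16,0,0.12,0,0,0],
    [0,0.2,0,0.14,0,0,0],
    [0,0.24,0,0.16,0,0,0],
    [0,0.28,0,0.18,0,0,0],
    [0,0.3,0,0.2,0,0,0],
    [0,0.3,0,0.2,0,0,0],
    [0,0.3,0,0.2,0,0,0]
  ]
}}

```text
t: 41.6
tool_pos: [0.4295, -0.0281, 0.2524]
tool_rot: [-1.27, -1.113, 1.112]
contact_force: [-0.2, -0.5, 0.1]
opening: 0.0427
```

```bash
python3 go.py
python3 - <<'E'
from h import *
c=cam("scene"); cv2.imwrite("pics/f_s.png",c[0][:,:,::-1]); crop(c,190,130,310,220,6,"f_hs.png")
c=cam("top"); cv2.imwrite("pics/f_t.png",c[0][:,:,::-1]); crop(c,410,185,520,325,4,"f_ht.png")
E
```

```text
t 41.6 pos [ 0.4295 -0.0281  0.2524] phi 82.5 tilt [6.0e-04 1.0e+00 2.3e-03] F [-0.2 -0.5  0.1] open 0.0427
```

View pics/f_s.png

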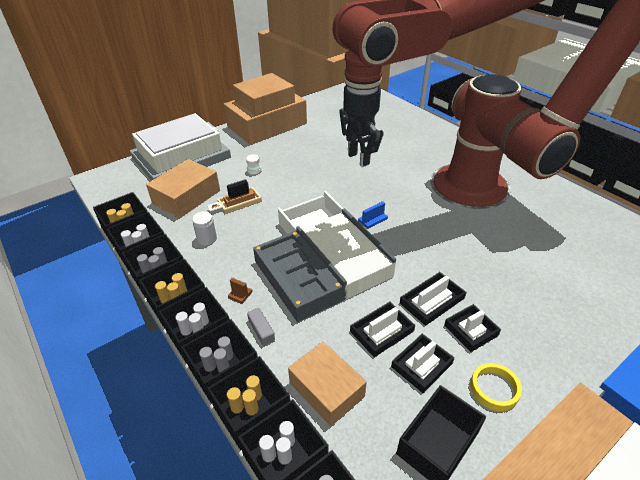

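View pics/f_t.png

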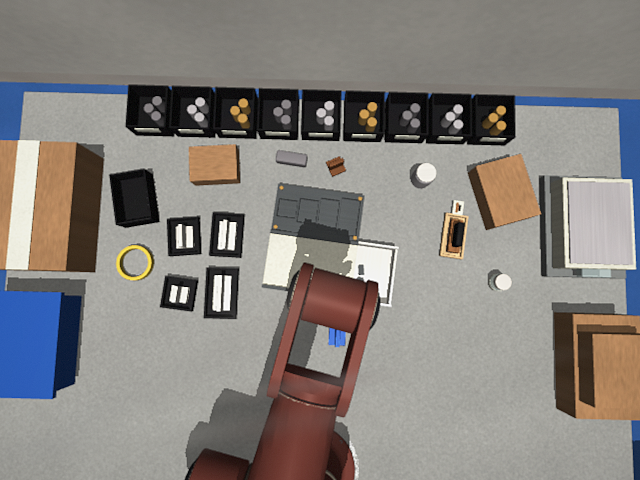

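View pics/f_hs.png

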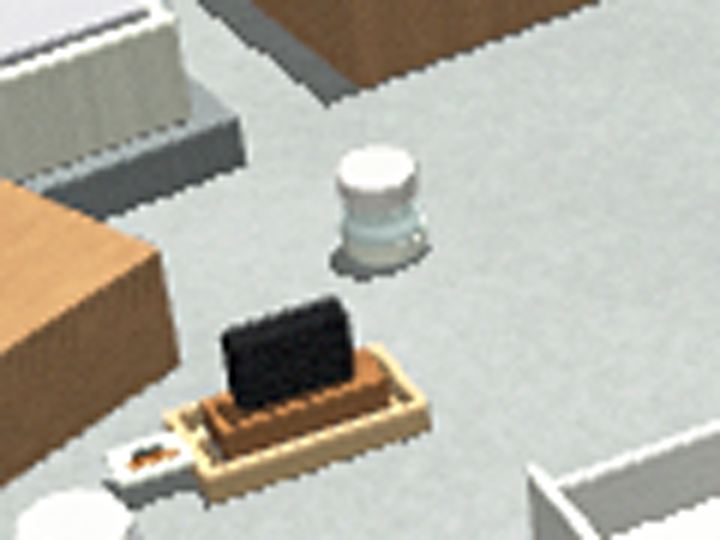

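View pics/f_ht.png

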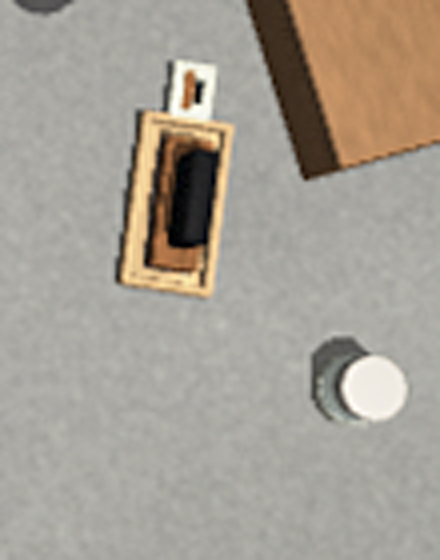

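{"name": "send_rows", "arguments": {
  "deltas": [
    [0,0.05,0,0,0,0,0],
    [0,0.1,0,0,0,0,0],
    [0,0.15,0,0,0,0,0],
    [0,0.2,0,0,0,0,0],
    [0,0.25,0,0,0,0,0],
    [0,0.3,0,0,0,0,0],
    [0,0.35,0,0,0,0,0],
    [0,0.38,0,0,0,0,0],
    [0,0.38,0,0,0,0,0],
    [0,0.38,0,0,0,0,0]
  ]
}}

```text
t: 42.95
tool_pos: [0.4791, 0.3483, 0.2507]
tool_rot: [-1.269, -1.111, 1.113]
contact_force: [-0.5, -0.5, -0.6]
opening: 0.043
```

```bash
python3 go.py
python3 - <<'E'
from h import *
c=cam("top"); crop(c,150,170,415,340,3,"ff_t.png"); f=c[0].astype(int)
s=cam("scene"); crop(s,240,180,510,400,3,"ff_s.png")
for n,ctr,box in(("88",(.4273,.24),(205,265,240,320)),("72",(.5758,.233),(210,211,246,258)),("56",(.5693,.343),(166,215,202,257)),("40",(.4234,.3474),(160,274,198,312))):
    x0,y0,x1,y1=box; ys,xs=np.nonzero(f[y0:y1,x0:x1].min(2)>130)
    w=cast(c,[((xs.min()+xs.max())/2+x0,(ys.min()+ys.max())/2+y0)],.015)[0]; print(n,((w[:2]-ctr)*1000).round(0))
E
```

```text
t 42.95 pos [0.4791 0.3483 0.2507] phi 82.45 tilt [ 9.e-04  1.e+00 -5.e-04] F [-0.5 -0.5 -0.6] open 0.043
88 [ 1. -3.]
72 [ 1. -3.]
56 [-11.  -1.]
40 [ 1. -0.]
```

View pics/ff_t.png

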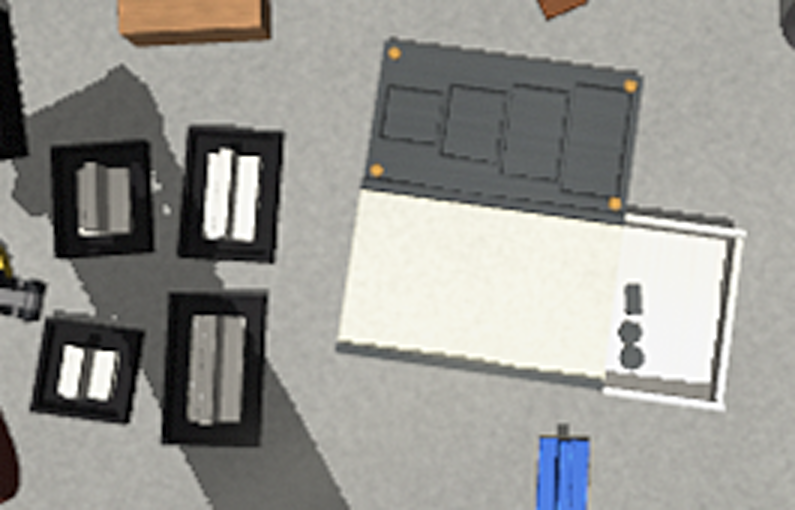

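View pics/ff_s.png

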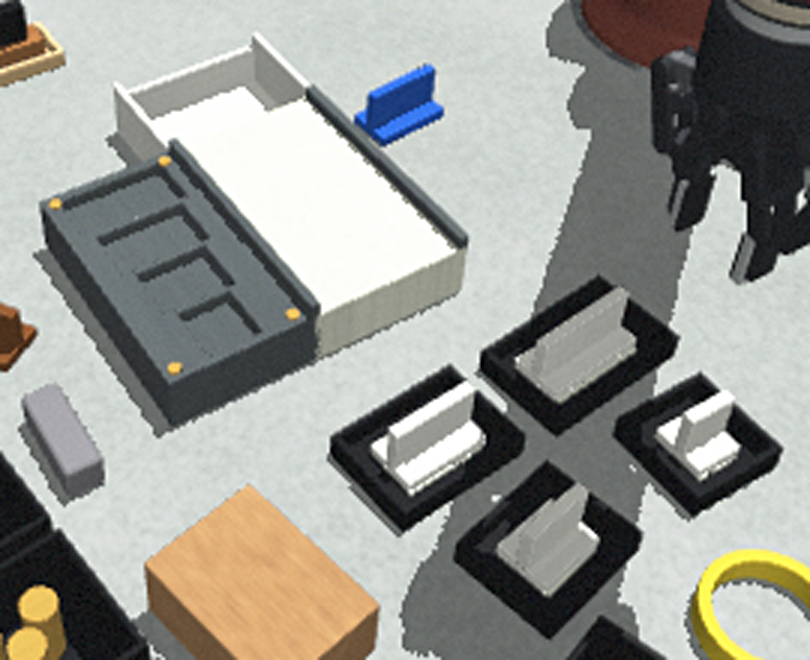

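```bash
python3 -c "
from station import *
print(finish_job())"
```

```text
the job is handed in; nothing more can be done
None
```

The job is handed in after about 43 s on the robot's clock. All four brackets (88, 72, 56 and 40) stand upright in their own bins. One wipe pushed the three chips that were present into the catch tray. The scraper is back in its holder, standing flat.

**Brackets:** In the last images the 88, 72 and 40 brackets are within about 3 mm of their bin centres. My measurement for the 56 bracket read 11 mm off in x. I put that down to the arm's shadow spoiling the mask, because the pictures show it centred. Even 11 mm is inside the 22 mm limit.

**Chips and apron:** The apron is clear. The chips lie about 17 mm or more inside the tray limits.

**Scraper:** It looks centred and flat in its holder. I judged that from the pictures and did not measure its final pose.

**Bystanders:** The tape, can, pot and the two look-alikes appear where they started, by eye. I saw no sign that anything had been knocked aside. `finish_job()` gave no verdict.

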